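# Hang the pail of sherds on the spring balance

## Robot

A 6-joint arm with a two-finger parallel gripper is mounted at the origin on a cart in front of the work surface, level with it; the furniture and walls round the work are solid. World frame = base frame: x ahead of the robot, y to its left, z up, the work surface at z = 0. Lengths are in m, angles in rad, forces in N, time in s.
With the tool pointing down it reaches from about 0.425 to 0.95 m from the base axis. Payload 3.5 kg.
Tool frame: the origin (TCP) lies at the very end of the fingers, on their centre line; the grasp point (between the pads) lies 19 mm behind it; z points along the fingers, y is the line along which they close (so a half turn about z gives the same grasp; the last joint's range is limited). The gripper opens to 85 mm and grips with 20 to 120 N. Pads are 22 mm wide; open, the fingers measure 114 mm over their backs; the gripper's body (76 mm by 85 mm) begins 54 mm behind the grasp point. The pads swing forward as they close: fully open they stand 13 mm farther back than shut.
Start: joints at [1.13, 0.286, 1.577, -0, 1.279, -0.15], TCP at [0.193, 0.647, 0.202] pointing down, gripper open.
Joint ranges: [-2.77, 2.77], [-0.9, 2.22], [0.21, 2.48], [-1.53, 4.67], [0.24, 2.81], [-2.84, 2.84]. Speed limits (rad/s): [2.79, 2.79, 3.14, 3.14, 3.14, 3.14].

## Interface

Orientations are given as a unit quaternion [x, y, z, w].
In Python, from plant import ctrl, optics, sign_off gives the robot as it stands.
- The arm moves only by the shell command python3 -m creep 'ROWS' [FORCE]. ROWS is JSON, a list of rows, each an object of numbers: "x", "y", "z": the shift along the tool's x, y, z in mm; "rx", "ry", "rz": the turn, a rotation vector about the tool's x, y, z in degrees; "grip": the opening, from 0 (shut) to 1 (fully open). In form: [{"x": .., "y": .., "z": .., "rx": .., "ry": .., "rz": .., "grip": ..}, ...]. A call has exactly 10 rows; each row shifts and turns the commanded pose from where the row before left it, along the tool's axes as they then stand; what a row does not reach is not made up. A row lasts 1/12 s, in which the tool goes at most 41.7 mm and 7.16 degrees, less where a joint would pass 70% of its speed; a pose out of reach is approached as far as the arm can. A call with a gripper value outside its range is refused whole. The fingers move at their own pace and stop on an object; FORCE is the grip in N (left out, the last holds). Time passes only in rows, so rows that do not move let the fingers close, or fill a call up. It gives the time, the measured TCP pose, the force, the opening and the grip force at its end, in the units of the state.
- ctrl.get_state(): the state, without advancing time (a new reading comes with each control period).
- optics.read_camera(name): name is "scene" or "top"; returns a dict with "color" (384x512x3 uint8, blue, green, red), "K" (3x3 intrinsics, pixels), "R" (3x3) and "t" (3): a world point X has camera coordinates R X + t. Camera axes: x right, y down, z forward; pixel columns grow to the right and rows downward; lengths in m; the calibration is good to about 2 mm. A picture is of the moment at which its call begins. There is no depth.
- sign_off(): hands the job in; it is judged then, once.
The state is a dict: "time": time; "qpos": joint angles; "dq": joint speeds; "joint_efforts": joint torques, N m; "eef_pos": TCP position; "tcp_rot": TCP orientation; "contact_force": force on the tool from outside, world axes, zero at the start; "wrist_torque": the same for the moment, N m; "opening": opening from 0.0 (shut) to 1.0 (fully open); "finger_force": force on a finger pad.
Only numpy, scipy, OpenCV 4.12 (cv2) and the standard library are available. Lean on these libraries where they do the work, as an engineer would, in place of code of your own. Each camera call takes 0.05 s, during which the arm holds its last target. There are 200 camera calls.

## Task

Weigh the drying sherds: swing the pail's bail from lying flat to upright while the pail stays standing where it is, lift the pail level by its bail, and hang it on the spring balance with the kink of the bail seated in the hook. Let the hook sink slowly, a few centimetres a second, and let go only when you feel that the balance carries the whole weight and you neither hold the pail up nor press it down, so that the hook never jerks up or down and is never overloaded. Leave the pail hanging still, and do not disturb the other things on the table.

Things in the scene. Friction and masses are not known exactly. Their poses are not given: they have to be found in the camera images.
- pail: Small stainless pail, 92 mm across the rim, 71 mm tall, terracotta sherds inside; origin at the centre of its underside, z up, the bail's pivot axis is its y axis, 64 mm above the underside. With sherds and bail it weighs between 0.35 and 0.91 kg (unknown: it is what is being weighed).
- bail (a joint): Angle of the pail's wire bail (rad): 0 = lying flat, level, sticking out to the pail's own -x side; 1.57 = upright; up to 3.14 = flat on the other side. It pivots almost freely about the pail's y axis, 64 mm above the underside. Pushing or pulling hard along the bail slides or tips the pail.
- grip_left (a point): Centre of the red sleeve on the bail's crossbar on the pail's +y side: 10 mm thick, 26 mm long, turns freely on the wire; 83 mm from the pivot axis, 27.5 mm to the +y side of the bail's middle. Frame: the pail's turned by the bail angle about its y axis; y along the crossbar. With the bail flat there is 32 mm between sleeve and pail rim.
- grip_right (a point): The same for the red sleeve on the pail's -y side, 27.5 mm from the bail's middle.
- bail_eye (a point): Centre of the 4.4 mm steel wire at the top of the kink in the middle of the bail: a bump 9 mm farther out from the pivots than the line of the sleeves (92 mm from the pivot axis), about 20 mm wide at its foot, between the two sleeves (sleeves begin 14.5 mm either side of the middle).
- balance_stand: Spring balance, fixed to the table: grey base 175 x 130 mm and 17 mm high, aluminium column 284 mm tall (brass screw on top to 293 mm), scale plate. Origin on the table under the column; the hook points to its -x side. The base reaches 135 mm to -x, 40 mm to +x and 65 mm to either side.
- hook_seat (a point): Where the bail wire's centre rests at the bottom of the hook: 94 mm in front (own -x) of the column's axis, 249 mm above the table unloaded; moves down with the hook; frame as the stand's. Hook: 6 mm rod running level to -x, dipping 11 mm at the seat, upturned tip 24 mm beyond the seat and 23 mm above this point. The tip must go through under the bail, from the front; nothing stands over the hook.
- balance_hook (a joint): How far the hook's carriage has been pulled down (m): 0 unloaded, 0.08 the end stop. Spring 150 N/m, so 10 mm lower for each 1.5 N on the hook; light damping.
- swab_jar: Bystander: glass jar of cotton swabs, 80 mm across, 96 mm tall; origin at its foot.
- vial_0: Bystander: small vial with black cap, 21 mm across, 51 mm tall; origin at its foot.
- vial_1: Bystander: another such vial; origin at its foot.
- loupe: Bystander: black stand loupe, 42 mm across, 34 mm tall; origin at its foot.
- strip_tin: Bystander: flat round green tin, 64 mm across, 23 mm tall; origin at its foot.
- petri_dish: Bystander: glass petri dish, 60 mm across, 13 mm tall; origin at its foot.

How it is judged:
By the outcome, as a careful person would: the job done as asked, in the order asked, and still so for the second after the job is handed in, with the robot touching nothing.
It also fails if it takes over 61 s, if anything falls off the work surface, if the arm or the gripper's body presses on something with over 40 N, if the wrist force passes 120 N, or if a joint passes its speed limit or range.

## Working session

There is one attempt and no reset: what is moved stays moved. The work goes in short steps, Python scripts to look and compute and a shell command to move; the robot and the scene stay as the last step left them, time stands still between calls to the robot, and variables do not carry over. Pictures are saved under pics/ and viewed, at most 10 in all, crops included, and the job is handed in when it is done.

```bash
ls; mkdir -p pics; python3 - <<'E'
from plant import ctrl, optics
import cv2
print(ctrl.get_state())
for n in("scene","top"):
    r=optics.read_camera(n); cv2.imwrite(f"pics/{n}0.png",r["color"]); print(n,r["K"],r["R"],r["t"])
E
```

```text
pics
{'time': 0.0, 'qpos': array([ 1.12999095e+00,  2.87188747e-01,  1.57818748e+00,  5.90131956e-06,
        1.27860889e+00, -1.50015267e-01]), 'dq': array([-0.00078251, -0.00074822, -0.00023425,  0.00017798,  0.00118624,
        0.00017506]), 'joint_efforts': array([-3.88968547e-04, -4.05980659e+01, -2.92627412e+01, -1.18944104e-04,
        5.53507707e-03,  2.31837141e-06]), 'eef_pos': array([0.19319217, 0.64599685, 0.20032621]), 'tcp_rot': array([ 1.44884070e-01,  9.89447914e-01, -1.14359111e-03, -3.50963814e-04]), 'contact_force': array([ 0.24094498, -0.1118136 , -0.80677283]), 'wrist_torque': array([-0.01820039,  0.04337118,  0.00814576]), 'finger_force': 0.0, 'opening': 0.9990202307518717}
scene [[473.06340833   0.         255.48816472]
 [  0.         473.06340833 191.2599654 ]
 [  0.           0.           1.        ]] [[ 0.55910948 -0.82898113 -0.01367043]
 [-0.58763767 -0.38459517 -0.71187676]
 [ 0.58487482  0.40605031 -0.70217134]] [-0.16354835  0.51318105  0.83181085]
top [[479.88082579   0.         250.35141152]
 [  0.         479.88082579 191.49718135]
 [  0.           0.           1.        ]] [[ 0.02001693 -0.99973666  0.01122201]
 [-0.98616276 -0.02159018 -0.16436809]
 [ 0.16456709 -0.00777659 -0.98633524]] [0.15728091 0.62840419 1.45211696]
```

View pics/scene0.png

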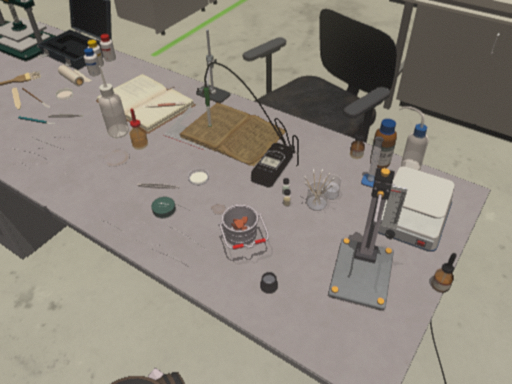

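View pics/top0.png

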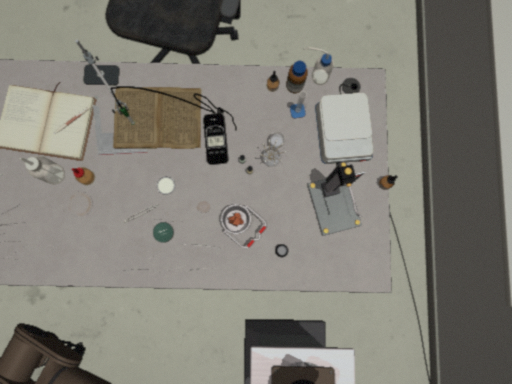

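The scene view shows the pail at about (240,226) with its sleeves at about (240,247) and (262,242), the loupe at (269,283) and the stand at (365,265). In the top view the pail is at (236,220), the bail points lower-right with sleeves at (250,240) and (263,229), the loupe is at (281,250), and the stand runs (345,175) to (340,232).

```bash
cat > h.py <<'E'
import numpy as np, cv2
from plant import ctrl, optics
def cam(n): return optics.read_camera(n)
def ray(r,u,v):
    d=r["R"].T@np.linalg.inv(r["K"])@np.array([u,v,1.]); return -r["R"].T@r["t"], d/np.linalg.norm(d)
def onz(r,u,v,z):
    c,d=ray(r,u,v); return c+d*(z-c[2])/d[2]
def tri(r1,p1,r2,p2):
    A=np.zeros((3,3));b=np.zeros(3);L=[]
    for r,p in((r1,p1),(r2,p2)):
        c,d=ray(r,*p);M=np.eye(3)-np.outer(d,d);A+=M;b+=M@c;L.append((c,M))
    X=np.linalg.solve(A,b); return X,[round(1e3*np.linalg.norm(M@(X-c)),1) for c,M in L]
def proj(r,X):
    p=r["K"]@(r["R"]@np.asarray(X)+r["t"]); return p[:2]/p[2]
def blobs(mask,amin=4):
    n,_,s,c=cv2.connectedComponentsWithStats(mask.astype(np.uint8)); return [(s[i,4],c[i].round(1).tolist()) for i in range(1,n) if s[i,4]>=amin]
def red(im):
    h=cv2.cvtColor(im,cv2.COLOR_BGR2HSV); return (((h[...,0]<5)|(h[...,0]>174))&(h[...,1]>170)&(h[...,2]>110))
def yel(im):
    h=cv2.cvtColor(im,cv2.COLOR_BGR2HSV); return ((h[...,0]>12)&(h[...,0]<28)&(h[...,1]>150)&(h[...,2]>130))
E
python3 - <<'E'
from h import *
for n,win,w2 in(("scene",(195,190,300,310),(310,150,420,320)),("top",(195,185,300,270),(300,150,400,250))):
    r=cam(n);im=r["color"]
    for nm,f,z in(("red",red,.064),("yel",yel,.02)):
        for a,c in blobs(f(im)): 
            if c[0]>190 and c[1]>140:print(n,nm,a,c,onz(r,*c,z).round(3), onz(r,*c,.293).round(3) if nm=="yel" else "")
    a=cv2.resize(im[win[1]:win[3],win[0]:win[2]],None,fx=4,fy=4,interpolation=2)
    b=cv2.resize(im[w2[1]:w2[3],w2[0]:w2[2]],None,fx=3,fy=3,interpolation=2)
    H=max(a.shape[0],b.shape[0]);o=np.zeros((H,a.shape[1]+b.shape[1],3),np.uint8);o[:a.shape[0],:a.shape[1]]=a;o[:b.shape[0],a.shape[1]:]=b
    cv2.imwrite(f"pics/{n}1.png",o);print(o.shape)
E
```

```text
scene red 21 [260.1, 240.5] [0.508 0.131 0.064] 
scene red 5 [420.2, 242.0] [ 0.714 -0.19   0.064] 
scene red 25 [237.9, 245.6] [0.466 0.167 0.064] 
scene yel 42 [384.9, 171.0] [ 0.954 -0.007  0.02 ] [ 0.645 -0.086  0.293]
scene yel 16 [380.4, 192.2] [ 0.865 -0.032  0.02 ] [ 0.583 -0.104  0.293]
scene yel 18 [346.0, 240.5] [ 0.657 -0.029  0.02 ] [ 0.436 -0.102  0.293]
scene yel 20 [388.1, 250.3] [ 0.686 -0.129  0.02 ] [ 0.456 -0.173  0.293]
scene yel 15 [439.1, 278.1] [ 0.674 -0.261  0.02 ] [ 0.448 -0.265  0.293]
scene yel 16 [445.7, 280.8] [ 0.675 -0.276  0.02 ] [ 0.449 -0.276  0.293]
scene yel 24 [334.5, 289.0] [ 0.513 -0.071  0.02 ] [ 0.334 -0.131  0.293]
scene yel 27 [380.3, 300.6] [ 0.542 -0.171  0.02 ] [ 0.355 -0.202  0.293]
(510, 750, 3)
top red 10 [262.3, 229.0] [0.507 0.132 0.064] 
top red 11 [249.9, 243.3] [0.463 0.169 0.064] 
(340, 720, 3)
```

View pics/scene1.png

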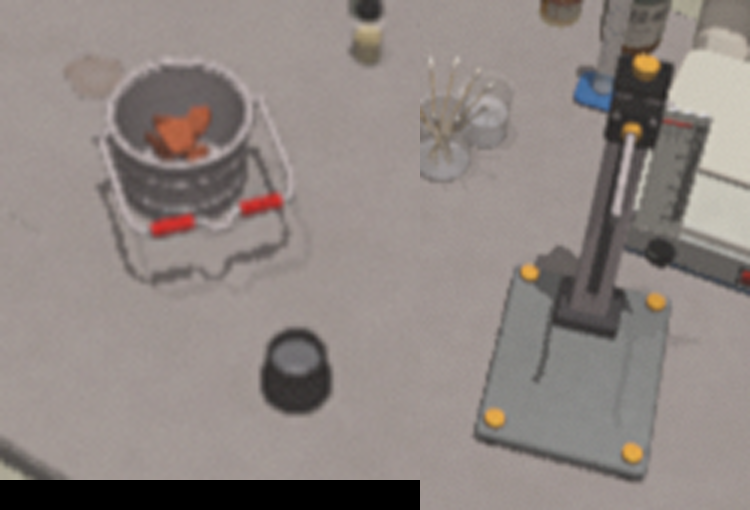

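View pics/top1.png

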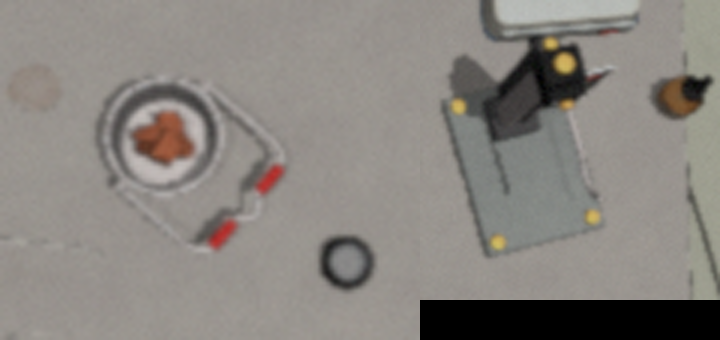

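The crops show the bail lying flat with its sleeves clear of everything, and the hook pointing toward the base's front edge. The four yellow screws give the stand's axes. Next I triangulate and check the distances.

```bash
cat >> h.py <<'E'
from scipy.spatial.transform import Rotation as Ro
def plan(P,yaw):
    "shift in tool axes (mm) and rz (deg, about tool z down) to reach TCP P with tool y heading yaw"
    s=ctrl.get_state();R=Ro.from_quat(s["tcp_rot"]).as_matrix()
    h=np.degrees(np.arctan2(R[1,1],R[0,1]))
    print("t",round(s["time"],2),"pos",s["eef_pos"].round(4),"yaw",h.round(2),"tilt z",R[:,2].round(4),"F",s["contact_force"].round(2),"open",round(s["opening"],3),"ff",round(s["finger_force"],1))
    print("tool shift mm",(1e3*R.T@(np.array(P)-s["eef_pos"])).round(1),"rz",round(h-yaw,1),"q",s["qpos"].round(2))
E
python3 - <<'E'
from h import *
S,T=cam("scene"),cam("top")
def soft(r,b):  # sleeve centroid, looser red mask
    h=cv2.cvtColor(r["color"],cv2.COLOR_BGR2HSV);m=((h[...,0]<4)|(h[...,0]>172))&(h[...,1]>140)&(h[...,2]>90)
    return [c for a,c in blobs(m,6) if b[0]<c[0]<b[1] and b[2]<c[1]<b[3]]
s=soft(S,(225,275,230,260));t=soft(T,(240,275,220,255));print(s,t)
s.sort();t.sort()
B,e1=tri(S,s[0],T,t[0]);A,e2=tri(S,s[1],T,t[1]);print("B",B.round(4),e1,"A",A.round(4),e2,"dist",np.linalg.norm(A-B))
d=(A-B)[:2];d/=np.linalg.norm(d);out=np.array([d[1],-d[0]]);out=out if out[1]<0 else -out
mid=(A+B)[:2]/2;print("mid",mid,"pail",mid-0.083*out,"pail x yaw",np.degrees(np.arctan2(*(-out)[::-1])))
# pail rim by bright-ring bounding in top view crop (195+u/4,185+v/4): left/right/top/bottom edges of the ring
for u,v in((98,135),(224,135),(160,76),(160,198)): print(onz(T,195+u/4,185+v/4,.071).round(3))
print("loupe",onz(T,281.5,250.5,.034).round(3))
sc,e=tri(S,(384.9,171),T,(300+565/3,150+63/3));print("top screw",sc.round(4),e)
for c in blobs(yel(T["color"])): 
  if c[1][0]>290 and c[1][1]>150: print(c,onz(T,*c[1],.02).round(3))
plan(A+[0,0,.08],49.7)
E
```

```text
[[260.1, 240.5], [237.6, 245.8]] [[261.8, 229.5], [250.1, 243.2]]
B [0.4637 0.1672 0.0654] [np.float64(1.2), np.float64(1.2)] A [0.5065 0.1318 0.0652] [np.float64(1.6), np.float64(1.6)] dist 0.05547969259358299
mid [0.48507372 0.14949768] pail [0.53793809 0.21348485] pail x yaw 50.43746062549187
[0.535 0.263 0.071]
[0.537 0.167 0.071]
[0.582 0.217 0.071]
[0.488 0.215 0.071]
loupe [0.444 0.07  0.034]
top screw [ 0.5138 -0.2215  0.5333] [np.float64(125.1), np.float64(125.1)]
t 0.3 pos [0.1934 0.6464 0.2012] yaw 73.34 tilt z [-4.e-04 -8.e-04 -1.e+00] F [1.04 0.05 0.56] open 0.999 ff 0.0
tool shift mm [-447.5 -403.2   56.3] rz 23.6 q [ 1.13  0.29  1.58 -0.    1.28 -0.15]
```

```bash
python3 -m creep '[{"x":-14,"y":-13.5,"grip":0.4},{"x":-28,"y":-27,"grip":0.4},{"x":-28,"y":-27,"grip":0.4},{"x":-28,"y":-27,"grip":0.4},{"x":-28,"y":-27,"grip":0.4},{"x":-28,"y":-27,"grip":0.4},{"x":-28,"y":-27,"grip":0.4},{"x":-28,"y":-27,"grip":0.4},{"x":-28,"y":-27,"grip":0.4},{"x":-28,"y":-27,"grip":0.4}]' 20
python3 -m creep '[{"x":-28,"y":-27,"grip":0.4},{"x":-28,"y":-27,"grip":0.4},{"x":-28,"y":-27,"grip":0.4},{"x":-28,"y":-27,"grip":0.4},{"x":-18,"y":-17,"z":10,"grip":0.4},{"rz":6,"z":15,"grip":0.4},{"rz":6,"z":15,"grip":0.4},{"rz":6,"z":15,"grip":0.4},{"rz":5.4,"z":10,"grip":0.4},{"grip":0.4}]'
python3 -c "
from h import *
plan([.4637,.1672,.045],50.2)
r=cam('scene');cv2.imwrite('pics/s2.png',cv2.resize(r['color'][150:320,180:330],None,fx=3.5,fy=3.5))"
```

```text
t 0.3 pos [0.1934 0.6464 0.2012] yaw 73.34 tilt z [-4.e-04 -8.e-04 -1.e+00] F [1.04 0.05 0.56] open 0.999 ff 0.0
tool shift mm [-396.4 -381.5  156.5] rz 23.1 q [ 1.13  0.29  1.58 -0.    1.28 -0.15]$[0]: bad value
$[0]: bad value
```

```bash
python3 -m creep '[{"x":-14,"y":-13.5,"z":0,"rx":0,"ry":0,"rz":0,"grip":0.4},{"x":-28,"y":-27,"z":0,"rx":0,"ry":0,"rz":0,"grip":0.4},{"x":-28,"y":-27,"z":0,"rx":0,"ry":0,"rz":0,"grip":0.4},{"x":-28,"y":-27,"z":0,"rx":0,"ry":0,"rz":0,"grip":0.4},{"x":-28,"y":-27,"z":0,"rx":0,"ry":0,"rz":0,"grip":0.4},{"x":-28,"y":-27,"z":0,"rx":0,"ry":0,"rz":0,"grip":0.4},{"x":-28,"y":-27,"z":0,"rx":0,"ry":0,"rz":0,"grip":0.4},{"x":-28,"y":-27,"z":0,"rx":0,"ry":0,"rz":0,"grip":0.4},{"x":-28,"y":-27,"z":0,"rx":0,"ry":0,"rz":0,"grip":0.4},{"x":-28,"y":-27,"z":0,"rx":0,"ry":0,"rz":0,"grip":0.4}]' 20
python3 -c "
from h import *
plan([.4637,.1672,.12],50.2)"
```

```text
time: 1.18
eef_pos: [0.3753, 0.323, 0.202]
tcp_rot: [0.145, 0.989, 0.0, 0.0]
contact_force: [-0.4, 0.8, 0.5]
opening: 0.396
finger_force: 0.0
t 1.18 pos [0.3753 0.323  0.202 ] yaw 73.36 tilt z [ 8.e-04  4.e-04 -1.e+00] F [-0.4   0.8   0.49] open 0.396 ff 0.0
tool shift mm [-129.2 -124.    82. ] rz 23.2 q [ 0.51 -0.12  2.01 -0.    1.25 -0.77]
```

```bash
python3 -m creep '[{"x":-27,"y":-26,"z":0,"rx":0,"ry":0,"rz":0,"grip":0.4},{"x":-27,"y":-26,"z":0,"rx":0,"ry":0,"rz":0,"grip":0.4},{"x":-27,"y":-26,"z":0,"rx":0,"ry":0,"rz":0,"grip":0.4},{"x":-27,"y":-26,"z":5,"rx":0,"ry":0,"rz":0,"grip":0.4},{"x":-21,"y":-20,"z":12,"rx":0,"ry":0,"rz":0,"grip":0.4},{"x":0,"y":0,"z":15,"rx":0,"ry":0,"rz":6,"grip":0.4},{"x":0,"y":0,"z":15,"rx":0,"ry":0,"rz":6,"grip":0.4},{"x":0,"y":0,"z":15,"rx":0,"ry":0,"rz":6,"grip":0.4},{"x":0,"y":0,"z":10,"rx":0,"ry":0,"rz":5.2,"grip":0.4},{"x":0,"y":0,"z":0,"rx":0,"ry":0,"rz":0,"grip":0.4}]'
python3 -c "
from h import *
plan([.4637,.1672,.045],50.2)
r=cam('scene');cv2.imwrite('pics/s2.png',cv2.resize(r['color'][150:320,180:330],None,fx=3.5,fy=3.5))"
```

```text
time: 2.02
eef_pos: [0.461, 0.1684, 0.1271]
tcp_rot: [0.342, 0.94, -0.001, -0.002]
contact_force: [-0.9, -0.6, -0.1]
opening: 0.398
finger_force: 0.0
t 2.02 pos [0.461  0.1684 0.1271] yaw 50.03 tilt z [-5.e-03 -7.e-04 -1.e+00] F [-0.9  -0.57 -0.11] open 0.398 ff 0.0
tool shift mm [-3.1  1.1 82.1] rz -0.2 q [ 0.14 -0.04  2.08 -0.    1.11 -0.73]
```

View pics/s2.png

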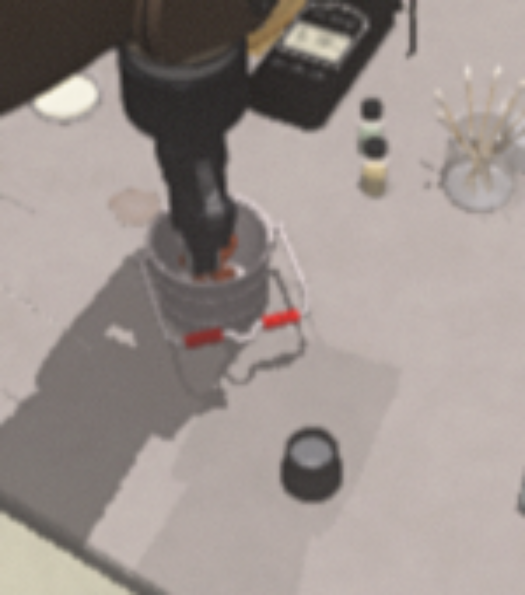

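The fingers hang above the left sleeve (sleeve at (203,337) in the crop), with nothing in the way. Now I descend.

```bash
python3 -m creep '[{"x":-1,"y":0.5,"z":10,"rx":0,"ry":0,"rz":0,"grip":0.4},{"x":-1,"y":0.5,"z":15,"rx":0,"ry":0,"rz":0,"grip":0.4},{"x":0,"y":0,"z":15,"rx":0,"ry":0,"rz":0,"grip":0.4},{"x":0,"y":0,"z":15,"rx":0,"ry":0,"rz":0,"grip":0.4},{"x":0,"y":0,"z":12,"rx":0,"ry":0,"rz":0,"grip":0.4},{"x":0,"y":0,"z":8,"rx":0,"ry":0,"rz":0,"grip":0.4},{"x":0,"y":0,"z":5,"rx":0,"ry":0,"rz":0,"grip":0.4},{"x":0,"y":0,"z":0,"rx":0,"ry":0,"rz":0,"grip":0.4},{"x":0,"y":0,"z":0,"rx":0,"ry":0,"rz":0,"grip":0.4},{"x":0,"y":0,"z":0,"rx":0,"ry":0,"rz":0,"grip":0.4}]'
python3 -c "
from h import *
plan([.4637,.1672,.045],50.2)"
```

```text
time: 2.9
eef_pos: [0.4658, 0.1685, 0.0507]
tcp_rot: [0.341, 0.94, 0.0, 0.001]
contact_force: [-0.4, 0.6, 1.2]
opening: 0.4
finger_force: 0.0
t 2.9 pos [0.4658 0.1685 0.0507] yaw 50.16 tilt z [ 1.9e-03  3.0e-04 -1.0e+00] F [-0.44  0.63  1.18] open 0.4 ff 0.0
tool shift mm [ 0.8 -2.4  5.7] rz -0.0 q [ 0.14  0.07  2.12  0.    0.94 -0.73]
```

```bash
python3 -m creep '[{"x":0,"y":-1,"z":3,"rx":0,"ry":0,"rz":0,"grip":0.4},{"x":0,"y":-1,"z":2.5,"rx":0,"ry":0,"rz":0,"grip":0.3},{"x":0,"y":0,"z":0,"rx":0,"ry":0,"rz":0,"grip":0.2},{"x":0,"y":0,"z":0,"rx":0,"ry":0,"rz":0,"grip":0.16},{"x":0,"y":0,"z":0,"rx":0,"ry":0,"rz":0,"grip":0.14},{"x":0,"y":0,"z":0,"rx":0,"ry":0,"rz":0,"grip":0.12},{"x":0,"y":0,"z":0,"rx":0,"ry":0,"rz":0,"grip":0.1},{"x":0,"y":0,"z":0,"rx":0,"ry":0,"rz":0,"grip":0.05},{"x":0,"y":0,"z":0,"rx":0,"ry":0,"rz":0,"grip":0},{"x":0,"y":0,"z":0,"rx":0,"ry":0,"rz":0,"grip":0}]' 20
python3 -c "
from h import *
plan([.4637,.1672,.045],50.2)
T=cam('top');S=cam('scene');print([b for b in blobs(red(T['color'])) if 230<b[1][0]<275],[b for b in blobs(red(S['color'])) if 225<b[1][0]<275])"
```

```text
time: 3.73
eef_pos: [0.4638, 0.1668, 0.0443]
tcp_rot: [0.341, 0.94, 0.0, 0.0]
contact_force: [1.0, 0.3, 0.5]
opening: 0.001
finger_force: 0.0
t 3.73 pos [0.4638 0.1668 0.0443] yaw 50.14 tilt z [ 0.  0. -1.] F [1.01 0.33 0.45] open 0.001 ff 0.0
tool shift mm [ 0.3  0.2 -0.7] rz -0.1 q [ 0.14  0.08  2.13 -0.    0.93 -0.74]
[] [(np.int32(22), [260.0, 240.5])]
```

The grip closed on nothing, so I look again.

```bash
python3 -c "
from h import *
S=cam('scene');T=cam('top')
a=cv2.resize(S['color'][200:280,215:290],None,fx=6,fy=6);b=cv2.resize(T['color'][190:270,210:290],None,fx=4.5,fy=4.5)
o=np.zeros((480,810,3),np.uint8);o[:480,:450]=a;o[:360,450:810]=b;cv2.imwrite('pics/s3.png',o[:,:800])
s=ctrl.get_state();print(proj(S,s['eef_pos']),proj(T,s['eef_pos']),proj(S,s['eef_pos']+[0,0,.019]),ctrl.get_state()['eef_pos'])"
```

```text
[237.56893431 251.43868618] [250.43595061 243.31450648] [237.24760581 246.47087806] [0.46375831 0.16684321 0.04425979]
```

View pics/s3.png

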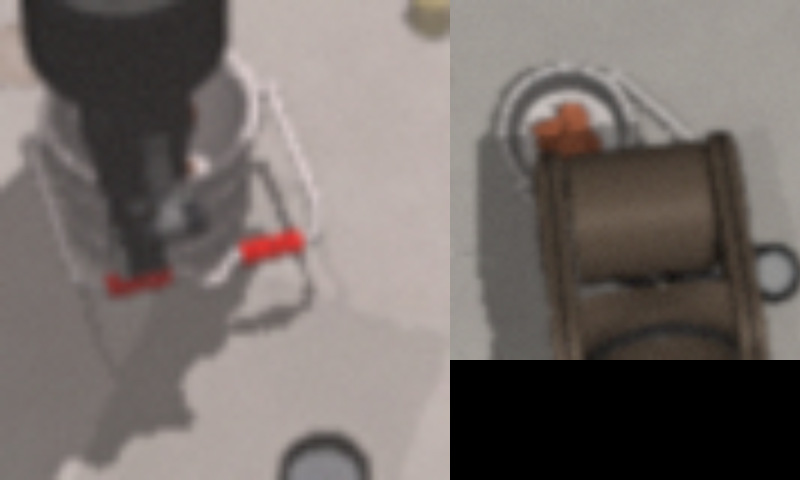

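```bash
python3 -c "
from h import *
S=cam('scene')
for z in(.1271,.14,.15): print(z,proj(S,[.461,.1684,z]))
im=S['color'];g=im[225:262,228:250].max(axis=2);print(g)
c=-S['R'].T@S['t'];print(c)"
```

```text
0.1271 [234.85212909 229.36291283]
0.14 [234.59982655 225.63071012]
0.15 [234.40128879 222.69382665]
[[ 91  80  57  48  49  49  53  54  52  50  54  61  68  70  71  54  48  61
  105 140 136 119]
 [100  90  65  51  49  50  52  49  54  49  52  65  74  78  77  59  47  66
  126 177 180 150]
 [117 106  79  56  47  50  51  52  50  47  54  61  74  82  76  65  51  59
  112 179 210 184]
 [122 125 101  64  48  51  51  50  48  53  55  61  75  76  77  67  52  55
   99 159 190 166]
 [102 120 114  72  48  52  49  50  51  48  52  66  75  78  76  71  59  69
  104 136 138 116]
 [ 90 101 100  69  48  52  53  55  52  49  52  59  73  76  76  77  78  84
  105 111  97  90]
 [ 91  95  92  73  54  50  49  53  52  52  54  57  71  75  76  82  95  95
   99  97  94  94]
 [101 101  95  86  68  53  52  54  56  56  55  58  69  74  78  91 102 101
  102  90  91  98]
 [102  99 100  96  83  58  52  54  56  63  63  64  67  79  96 110 113 100
   91  82  93  98]
 [ 93  97 101 100  92  58  47  53  62  72  71  67  66  87 113 125 117  88
   69  70  84  98]
 [ 93  94  93  96  88  60  49  51  58  69  66  61  60  85 120 129 125
[... 1780 characters left out ...]
6 107 109]
 [121 118 109 109 117 122 121 118 121 118 117 105 107 106 107 108 106 106
  106 109 106 109]
 [122 116 112 111 117 120 121 121 120 115 109 107 106 108 108 108 106 108
  109 108 108 108]
 [121 118 118 113 115 117 119 120 118 111 105 107 106 106 108 107 108 106
  108 108 106 108]
 [120 121 118 111 111 117 120 119 114 108 107 106 107 107 106 105 108 109
  106 107 109 113]
 [119 118 120 116 111 114 117 118 109 108 106 108 108 108 108 109 106 105
  105 116 130 134]
 [120 119 121 117 111 111 113 115 109 107 108 107 106 107 111 107 107 106
  114 141 166 171]
 [120 119 122 120 116 110 109 111 108 109 107 110 109 107 108 107 106 112
  140 166 175 178]]
[-0.09349927 -0.2759686   0.94715963]
```

```bash
python3 -c "
from h import *
S=cam('scene');im=S['color'].astype(int);g=(im[...,2]-im[...,1])[238:256,230:270];print(g)
s=ctrl.get_state()
for d in(-.02,-.01,0,.01,.02): print(d,proj(S,s['eef_pos']+d*np.array([.64,.77,0])))"
python3 -m creep '[{"x":0,"y":0,"z":-10,"rx":0,"ry":0,"rz":0,"grip":0},{"x":0,"y":0,"z":-15,"rx":0,"ry":0,"rz":0,"grip":0},{"x":0,"y":0,"z":-15,"rx":0,"ry":0,"rz":0,"grip":0},{"x":0,"y":0,"z":-10,"rx":0,"ry":0,"rz":0,"grip":0},{"x":0,"y":-10,"z":0,"rx":0,"ry":0,"rz":0,"grip":0},{"x":0,"y":-15,"z":0,"rx":0,"ry":0,"rz":0,"grip":0},{"x":0,"y":-10,"z":0,"rx":0,"ry":0,"rz":0,"grip":0},{"x":0,"y":0,"z":0,"rx":0,"ry":0,"rz":0,"grip":0},{"x":0,"y":0,"z":0,"rx":0,"ry":0,"rz":0,"grip":0},{"x":0,"y":0,"z":0,"rx":0,"ry":0,"rz":0,"grip":0}]'
python3 -c "
from h import *
S=cam('scene');s=ctrl.get_state();print(proj(S,s['eef_pos']),proj(S,s['eef_pos']+[0,0,.1]),[b for b in blobs(red(S['color'])) if 225<b[1][0]<275])
a=cv2.resize(S['color'][190:280,200:290],None,fx=6,fy=6,interpolation=0);cv2.imwrite('pics/s4.png',a)"
```

```text
[[  6   7   5   3   2   3   4   2   5   2   1   4   3   3   5   5   2   2
    2   7   6   6   7   6   5   7   7   9  12  21  29  46  64  86  78  38
   13  10  11  11]
 [  5   7   6   5   4   2   4   4   2   5   4   2   5   4   3   4   4   4
    5   6   7   8   5   6  11  30  39  60  78  87  93 124 133 160 147  78
   19   8   8  11]
 [  6   5   6   4   3   3   2   2   5   3   3   4   4   4   6   6   7   6
    6   9   7   6   5   4  29  92 115 139 158 156 141 157 153 163 153  93
   22   6   9  12]
 [  7   6   8   5   4   3   4   3   7   4   3   3   5   5   6   6   9   8
    7   6   8   5   3   5  34 119 161 158 165 160 137 132 121 115 104  60
   14   7  11  11]
 [  6   4   5   4   3   4   1   4   3   5   3   5   3   5   7   6   5   6
    7   7   5   6   6   6  20  84 140 132 120 107  88  71  49  37  33  26
   12  11  11  11]
 [  8   6   7   6   4   2   4   5   1   2   1   2   5   7   7   6   7   7
    8   5   8   8  12  10  11  52  87  77  51  36  29  22  11  10   7  11
   10  12  10  10]
 [  7   7   7   9   7   3   1   2   3   2   9   9  20  20  10   5   7   7
    7   9   7   9  12   
[... 1635 characters left out ...]
 8   8   6
    7   9   7   6   7   8   8   7   9   8   7   7   9   7   7  10  11  11
   10  10   8  10]
 [  6   7  10   7   8   6   7   7   8   7   9   7   7   6   7   6   8   7
    6   6   6   7   8   9   7   5   8   8   9  10   9  11  10  10  10  11
   11  10  11  12]]
-0.02 [239.69998604 257.86339649]
-0.01 [238.62444096 254.65232287]
0 [237.56186201 251.47996005]
0.01 [236.51201613 248.34561221]
0.02 [235.47467581 245.2486001 ]
time: 4.87
eef_pos: [0.4413, 0.1399, 0.094]
tcp_rot: [0.341, 0.94, 0.0, -0.0]
contact_force: [0.3, -0.0, -0.3]
opening: 0.004
finger_force: 0.0
[240.55858872 249.43792824] [238.88127766 220.15571896] [(np.int32(10), [262.3, 240.2]), (np.int32(13), [237.2, 246.0])]
```

View pics/s4.png

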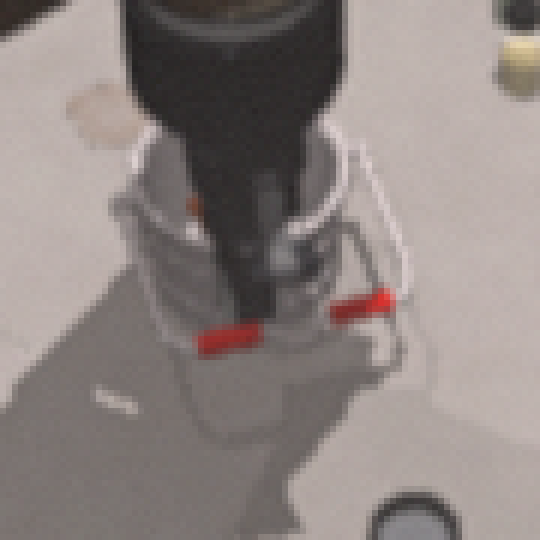

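The dark fingertip at about (243,243) appears 6 px above where the reported TCP projects, (240.6,249.4). It may have a real offset, so I tilt the tool to let both cameras triangulate the tip.

```bash
python3 -m creep '[{"x":0,"y":0,"z":-20,"rx":0,"ry":0,"rz":0,"grip":0},{"x":0,"y":0,"z":-30,"rx":0,"ry":0,"rz":0,"grip":0},{"x":0,"y":0,"z":-20,"rx":0,"ry":6,"rz":0,"grip":0},{"x":0,"y":0,"z":0,"rx":0,"ry":7,"rz":0,"grip":0},{"x":0,"y":0,"z":0,"rx":0,"ry":7,"rz":0,"grip":0},{"x":0,"y":0,"z":0,"rx":0,"ry":7,"rz":0,"grip":0},{"x":0,"y":0,"z":0,"rx":0,"ry":7,"rz":0,"grip":0},{"x":0,"y":0,"z":0,"rx":0,"ry":6,"rz":0,"grip":0},{"x":0,"y":0,"z":0,"rx":0,"ry":0,"rz":0,"grip":0},{"x":0,"y":0,"z":0,"rx":0,"ry":0,"rz":0,"grip":0}]'
python3 -c "
from h import *
s=ctrl.get_state();R=Ro.from_quat(s['tcp_rot']).as_matrix();print(R.round(3))
o=[]
for n in('scene','top'):
    r=cam(n);p=proj(r,s['eef_pos']);q=proj(r,s['eef_pos']-.1*R[:,2]);u,v=p.round().astype(int);print(n,p,q)
    np.save('pics/'+n+'.npy',r['color'])
    c=r['color'][v-33:v+33,u-33:u+33];c=cv2.resize(c,None,fx=6,fy=6,interpolation=0);print('crop origin',u-33,v-33)
    o.append(c)
cv2.imwrite('pics/s5.png',np.hstack(o))"
```

```text
time: 5.75
eef_pos: [0.4415, 0.1396, 0.1628]
tcp_rot: [0.321, 0.883, 0.116, -0.322]
contact_force: [-0.2, 1.2, 0.9]
opening: -0.0
finger_force: 0.0
[[-0.586  0.642 -0.495]
 [ 0.492  0.767  0.412]
 [ 0.644 -0.002 -0.765]]
scene [239.63262006 229.81996751] [267.97713044 199.11952494]
crop origin 207 197
top [260.35267394 248.9493974 ] [276.80613479 229.53473074]
crop origin 227 216
```

View pics/s5.png

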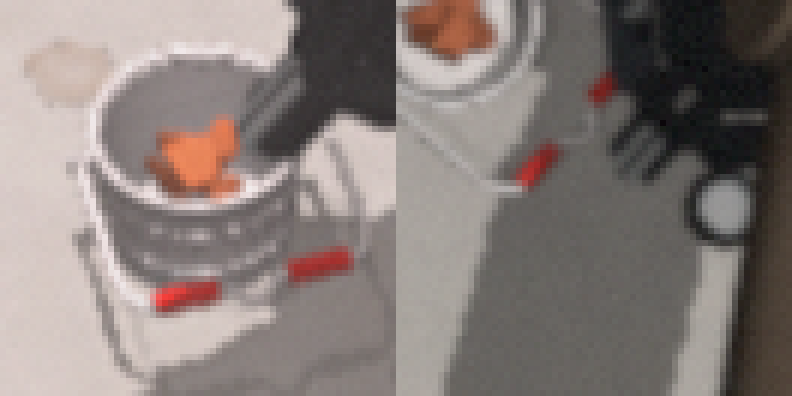

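```bash
python3 -c "
from h import *
S,T=cam('scene'),cam('top');s=ctrl.get_state();R=Ro.from_quat(s['tcp_rot']).as_matrix()
for a,b in(((247.8,221.2),(266.5,244.3)),((248.5,220.5),(265.5,243.8)),((247.8,221.2),(267.5,245))):
    X,e=tri(S,a,T,b);print(X.round(4),e,'tool-frame offset mm',(1e3*R.T@(X-s['eef_pos'])).round(1))
im=S['color'][210:240,228:262];print('scene');print(im.max(2))
im=T['color'][232:258,252:282];print('top');print(im.max(2))"
```

```text
[0.453  0.1241 0.1899] [np.float64(0.8), np.float64(0.8)] tool-frame offset mm [  0.9  -5.1 -31.7]
[0.4554 0.1257 0.1886] [np.float64(0.7), np.float64(0.7)] tool-frame offset mm [ -0.6  -2.3 -31.2]
[0.4506 0.1218 0.1937] [np.float64(1.2), np.float64(1.2)] tool-frame offset mm [  3.5  -8.4 -34.4]
scene
[[170 143 140 ...  56  56  59]
 [146 131 132 ...  56  58  58]
 [130 132 135 ...  58  60  58]
 ...
 [115 115 112 ... 120 119 120]
 [118 123 119 ... 124 130 136]
 [116 129 132 ... 145 152 160]]
top
[[103  98 101  97 105 101 105 111 112 109  93  90  91  80  48  25  28  28
   22  25  31  46  65  70  52  29  25  29  25  21]
 [101 100 100 101 103 103 110 109 104  95  95 101 101  88  62  34  17  21
   23  26  35  53  67  58  36  26  26  26  28  26]
 [102 101 103 102 103 103 103 107  97  94  97 100  99  94  61  35  27  22
   25  21  36  46  52  35  21  23  28  30  29  45]
 [ 99 102 102 103 102 105 112 124 104  94  97 102  98  82  54  26  22  21
   19  19  23  30  33  28  29  26  25  27  41  64]
 [101 103 103 102  99 100 107 120 106  96  97  99  83  63  40  36  39  37
   21  16  23  21  27  26  
[... 1949 characters left out ...]
 99  99 103 104 103 103
  100 100  99  99  89  61  33  64 108 139 151 152]
 [100  99  99 100  98  99 100 101 101 102 103  99 103  99 103 102 103 102
   99 101 100 100  92  67  40  38  74 114 137 147]
 [102 101 101 101  96 100  99  97 104 102 101 104 104 100 100 104 101 100
  100  98  98 101  97  87  65  35  43  73 105 127]
 [100 101 100 100 103  98  99 102 101 101 103 101  99 102 100 101 102 101
  100 101  97  99 100 100  85  60  39  39  56  69]
 [101 100 101  99 102 104 102 101 101 103 101 102 104 102 102 101 100 100
  102 101  98  98 100 100  97  94  91  81  66  55]
 [ 99 101 101 101 100 103  99 100 102 103 101 103 102 100 101 101 101 102
  100 101  99  96 100 102 102 116 142 143 126 112]]
```

```bash
python3 -m creep '[{"x":0,"y":0,"z":0,"rx":0,"ry":-7,"rz":0,"grip":0.4},{"x":0,"y":0,"z":0,"rx":0,"ry":-7,"rz":0,"grip":0.4},{"x":0,"y":0,"z":0,"rx":0,"ry":-7,"rz":0,"grip":0.4},{"x":0,"y":0,"z":0,"rx":0,"ry":-7,"rz":0,"grip":0.4},{"x":0,"y":0,"z":0,"rx":0,"ry":-7,"rz":0,"grip":0.4},{"x":0,"y":5,"z":0,"rx":0,"ry":-5,"rz":0,"grip":0.4},{"x":0,"y":15,"z":20,"rx":0,"ry":0,"rz":0,"grip":0.4},{"x":0,"y":15.5,"z":30,"rx":0,"ry":0,"rz":0,"grip":0.4},{"x":0,"y":0,"z":25,"rx":0,"ry":0,"rz":0,"grip":0.4},{"x":0,"y":0,"z":18,"rx":0,"ry":0,"rz":0,"grip":0.4}]'
python3 -m creep '[{"x":0,"y":0,"z":10,"rx":0,"ry":0,"rz":0,"grip":0.4},{"x":0,"y":0,"z":6,"rx":0,"ry":0,"rz":0,"grip":0.4},{"x":0,"y":0,"z":5,"rx":0,"ry":0,"rz":0,"grip":0.4},{"x":0,"y":0,"z":5,"rx":0,"ry":0,"rz":0,"grip":0.4},{"x":0,"y":0,"z":4,"rx":0,"ry":0,"rz":0,"grip":0.4},{"x":0,"y":0,"z":3,"rx":0,"ry":0,"rz":0,"grip":0.4},{"x":0,"y":0,"z":0,"rx":0,"ry":0,"rz":0,"grip":0.4},{"x":0,"y":0,"z":0,"rx":0,"ry":0,"rz":0,"grip":0.4},{"x":0,"y":0,"z":0,"rx":0,"ry":0,"rz":0,"grip":0.4},{"x":0,"y":0,"z":0,"rx":0,"ry":0,"rz":0,"grip":0.4}]'
python3 -c "
from h import *
plan([.4637,.1672,.014],50.2)
S=cam('scene');print([b for b in blobs(red(S['color'])) if 225<b[1][0]<275])
im=S['color'].astype(int);print((im[...,2]-im[...,1])[238:252,230:250])"
```

```text
time: 6.78
eef_pos: [0.4631, 0.1685, 0.0705]
tcp_rot: [0.34, 0.941, 0.0, 0.0]
contact_force: [-0.2, 0.1, -1.0]
opening: 0.404
finger_force: 0.0
time: 7.62
eef_pos: [0.4644, 0.1672, 0.0386]
tcp_rot: [0.341, 0.94, 0.0, 0.0]
contact_force: [-0.4, -0.8, 0.2]
opening: 0.399
finger_force: 0.0
t 7.62 pos [0.4644 0.1672 0.0386] yaw 50.13 tilt z [ 8.e-04  1.e-04 -1.e+00] F [-0.41 -0.76  0.16] open 0.399 ff 0.0
tool shift mm [ 0.5 -0.5 24.6] rz -0.1 q [ 0.14  0.09  2.13  0.    0.92 -0.74]
[(np.int32(21), [259.9, 240.5])]
[[ 6  6  3  5  3  3  2  4  3  7  2  3  4  4  6  3  4  2  2  5]
 [ 7  7  5  7  2  3  4  4  1  2  4  3  3  3  4  3  5  2  4  6]
 [ 8  7  6  8  5  5  3  3  4  3  3  3  2  6  5  4  4  2  3  4]
 [ 7  8  4  6  5  3  2  5  4  3  5  4  3  4  4  5  3  3  5  5]
 [ 6  7  7  6  6  3  3  6  3  4  5  4  3  3  3  5  4  3  3  6]
 [ 7  6  7  4  6  3  4  3  4  3  6  4  4  3  3  6  7  5  4  4]
 [ 7  6  7  8 15 14  7  2  4  5  4  6  2  4  3  3  3  3  6  6]
 [ 8 10 20 32 47 37 10  1  4  4  4  2  1  5  4  5  3  3  4  8]
 [ 7 11 39 71 79 45  8  0  3  3  4  7  3  3  3  6  6  6  8 11]
 [ 8 11 31 75 82 42  8  1  4  4  3  4  3  3  3  4  5  8  8 11]
 [ 7  6 17 51 66 41  9  2  4  3  6  4  5  1  2  4  6  7  7  7]
 [ 7  7 10 30 32 21  3  2  5  3  3  2  5  3  3  6  8  7  9  6]
 [ 7  5  8  8  9  7  3  3  3  3  4  5  4  3  4  5  5  8  7  6]
 [ 7  8  8  4  8  6  4  2  3  2  6  4  2  1  5  6  8  6  7  8]]
```

```bash
python3 -c "
from h import *
S=cam('scene');im=S['color'][228:262:2,228:256].max(2)
for i,r in enumerate(im): print(228+2*i,*r)"
```

```text
228 124 122 101 61 51 49 52 53 48 51 52 65 75 79 76 67 53 45 75 143 191 168 123 105 97 92 96 106
230 92 99 100 73 52 52 51 49 50 50 47 61 74 75 76 78 69 52 56 82 94 92 90 94 100 107 102 93
232 101 100 93 71 54 51 53 53 55 52 53 58 65 76 89 126 117 71 53 70 96 100 104 110 106 98 93 91
234 94 94 97 85 58 48 49 51 52 53 55 53 65 90 124 136 125 91 65 68 79 94 97 95 92 93 98 99
236 94 94 95 85 58 51 53 49 53 55 54 65 67 86 114 125 121 114 87 71 70 72 91 95 96 100 102 114
238 98 102 100 90 64 48 51 52 53 52 59 70 69 78 109 110 105 97 77 63 56 70 96 102 102 95 93 106
240 95 94 99 106 93 82 75 56 51 53 51 58 57 58 66 67 67 66 60 55 55 66 87 92 93 101 127 166
242 111 102 92 95 99 97 86 63 51 50 48 54 54 49 58 57 58 58 51 52 61 80 94 99 119 166 187 181
244 124 117 110 104 102 101 100 90 67 52 50 51 53 52 49 55 52 49 51 52 67 101 117 149 187 153 110 103
246 131 123 124 121 125 129 128 104 73 57 51 53 56 54 53 55 58 61 66 76 108 152 188 183 156 114 103 106
248 107 106 115 114 114 114 114 100 91 76 57 49 54 51 51 56 76 98 104 106 108 110 107 104 104 108 103 123
250 115 108 108 116 118 117 116 105 91 83 64 54 50 53 50 53 75 103 106 106 105 107 108 106 108 107 114 140
252 117 108 110 118 120 118 121 122 111 98 79 66 73 80 86 91 101 109 111 105 107 108 104 108 109 119 148 160
254 118 115 110 110 117 119 117 119 121 121 113 105 108 109 106 107 108 107 108 106 108 106 111 105 106 109 108 108
256 119 117 109 108 116 117 121 120 117 113 109 105 108 109 108 109 107 106 107 108 110 108 105 108 125 163 173 172
258 121 118 117 111 109 116 117 118 109 108 105 106 107 107 108 106 108 108 104 108 111 112 116 138 167 177 179 177
260 120 122 121 118 113 109 112 111 108 106 107 108 108 106 109 109 107 105 113 137 167 171 171 178 179 178 176 176
```

```bash
python3 -m creep '[{"x":1,"y":0,"z":5,"rx":0,"ry":0,"rz":0,"grip":0.4},{"x":1,"y":0,"z":6,"rx":0,"ry":0,"rz":0,"grip":0.4},{"x":0,"y":0,"z":6,"rx":0,"ry":0,"rz":0,"grip":0.4},{"x":0,"y":0,"z":4,"rx":0,"ry":0,"rz":0,"grip":0.4},{"x":0,"y":0,"z":2,"rx":0,"ry":0,"rz":0,"grip":0.3},{"x":0,"y":0,"z":0,"rx":0,"ry":0,"rz":0,"grip":0.25},{"x":0,"y":0,"z":0,"rx":0,"ry":0,"rz":0,"grip":0.2},{"x":0,"y":0,"z":0,"rx":0,"ry":0,"rz":0,"grip":0.18},{"x":0,"y":0,"z":0,"rx":0,"ry":0,"rz":0,"grip":0.16},{"x":0,"y":0,"z":0,"rx":0,"ry":0,"rz":0,"grip":0.14}]' 20
python3 -c "
from h import *
plan([.4637,.1672,.014],50.2)"
python3 -m creep '[{"x":0,"y":0,"z":0,"rx":0,"ry":0,"rz":0,"grip":0.12},{"x":0,"y":0,"z":0,"rx":0,"ry":0,"rz":0,"grip":0.1},{"x":0,"y":0,"z":0,"rx":0,"ry":0,"rz":0,"grip":0.08},{"x":0,"y":0,"z":0,"rx":0,"ry":0,"rz":0,"grip":0.06},{"x":0,"y":0,"z":0,"rx":0,"ry":0,"rz":0,"grip":0.04},{"x":0,"y":0,"z":0,"rx":0,"ry":0,"rz":0,"grip":0.02},{"x":0,"y":0,"z":0,"rx":0,"ry":0,"rz":0,"grip":0},{"x":0,"y":0,"z":0,"rx":0,"ry":0,"rz":0,"grip":0},{"x":0,"y":0,"z":0,"rx":0,"ry":0,"rz":0,"grip":0},{"x":0,"y":0,"z":0,"rx":0,"ry":0,"rz":0,"grip":0}]' 20
python3 -c "
from h import *
plan([.4637,.1672,.014],50.2)
S=cam('scene');print([b for b in blobs(red(S['color'])) if 225<b[1][0]<275])"
```

```text
time: 8.55
eef_pos: [0.4628, 0.1685, 0.0155]
tcp_rot: [0.341, 0.94, 0.0, 0.0]
contact_force: [0.3, 0.4, 0.5]
opening: 0.144
finger_force: 0.0
t 8.55 pos [0.4628 0.1685 0.0155] yaw 50.14 tilt z [ 7.e-04  1.e-04 -1.e+00] F [0.34 0.4  0.5 ] open 0.144 ff 0.0
tool shift mm [-1.5 -0.4  1.5] rz -0.1 q [ 0.14  0.13  2.14  0.    0.87 -0.73]
time: 9.38
eef_pos: [0.4626, 0.1684, 0.0154]
tcp_rot: [0.341, 0.94, -0.0, 0.0]
contact_force: [-1.7, -0.8, 4.2]
opening: 0.107
finger_force: 19.7
t 9.38 pos [0.4626 0.1684 0.0154] yaw 50.14 tilt z [ 1.e-04 -1.e-04 -1.e+00] F [-1.7  -0.79  4.22] open 0.107 ff 19.7
tool shift mm [-1.6 -0.2  1.4] rz -0.1 q [ 0.14  0.13  2.14 -0.    0.87 -0.73]
[(np.int32(20), [259.8, 240.6])]
```

Gripped: the opening is about 9 mm at 20 N, on the sleeve. Now I swing the bail along its arc in 30° stages and watch the force.

```bash
python3 -m creep '[{"x":0,"y":0.1,"z":-4.3,"rx":0,"ry":0,"rz":0,"grip":0},{"x":0,"y":0.3,"z":-4.3,"rx":0,"ry":0,"rz":0,"grip":0},{"x":0,"y":0.6,"z":-4.3,"rx":0,"ry":0,"rz":0,"grip":0},{"x":0,"y":0.8,"z":-4.3,"rx":0,"ry":0,"rz":0,"grip":0},{"x":0,"y":1,"z":-4.2,"rx":0,"ry":0,"rz":0,"grip":0},{"x":0,"y":1.2,"z":-4.2,"rx":0,"ry":0,"rz":0,"grip":0},{"x":0,"y":1.5,"z":-4.1,"rx":0,"ry":0,"rz":0,"grip":0},{"x":0,"y":1.7,"z":-4,"rx":0,"ry":0,"rz":0,"grip":0},{"x":0,"y":1.9,"z":-3.9,"rx":0,"ry":0,"rz":0,"grip":0},{"x":0,"y":2,"z":-3.9,"rx":0,"ry":0,"rz":0,"grip":0}]' 20
python3 -c "
from h import *
plan([.4626,.1684,.0154],50.2)
S=cam('scene');print([b for b in blobs(red(S['color'])) if 215<b[1][0]<285])
print([(a,c) for a,c in blobs(((S['color'].astype(int)[...,2]-S['color'].astype(int)[...,0])>70),8) if 215<c[0]<285 and 190<c[1]<260])"
```

```text
time: 10.27
eef_pos: [0.4695, 0.1771, 0.057]
tcp_rot: [0.341, 0.94, -0.0, -0.0]
contact_force: [-0.5, 0.1, -0.8]
opening: 0.11
finger_force: 19.5
t 10.27 pos [0.4695 0.1771 0.057 ] yaw 50.14 tilt z [-6.e-04 -1.e-04 -1.e+00] F [-0.55  0.14 -0.78] open 0.11 ff 19.5
tool shift mm [ -0.3 -11.1  41.6] rz -0.1 q [ 0.16  0.08  2.1  -0.    0.96 -0.72]
[(np.int32(20), [257.9, 226.2])]
[(np.int32(10), [245.0, 218.2]), (np.int32(38), [258.2, 226.0])]
```

```bash
python3 -m creep '[{"x":0,"y":2.3,"z":-3.7,"rx":0,"ry":0,"rz":0,"grip":0},{"x":0,"y":2.5,"z":-3.6,"rx":0,"ry":0,"rz":0,"grip":0},{"x":0,"y":2.7,"z":-3.4,"rx":0,"ry":0,"rz":0,"grip":0},{"x":0,"y":2.8,"z":-3.3,"rx":0,"ry":0,"rz":0,"grip":0},{"x":0,"y":3,"z":-3.2,"rx":0,"ry":0,"rz":0,"grip":0},{"x":0,"y":3.1,"z":-3,"rx":0,"ry":0,"rz":0,"grip":0},{"x":0,"y":3.3,"z":-2.8,"rx":0,"ry":0,"rz":0,"grip":0},{"x":0,"y":3.4,"z":-2.7,"rx":0,"ry":0,"rz":0,"grip":0},{"x":0,"y":3.6,"z":-2.5,"rx":0,"ry":0,"rz":0,"grip":0},{"x":0,"y":3.7,"z":-2.2,"rx":0,"ry":0,"rz":0,"grip":0}]' 20
python3 -c "
from h import *
plan([.4626,.1684,.0154],50.2)
S=cam('scene');print([b for b in blobs(red(S['color'])) if 215<b[1][0]<285])
A=np.array([.5065,.1318,.0645]);
for th in(0,np.pi/6,np.pi/3): print(proj(S,A+[.083*(1-np.cos(th))*.64,.083*(1-np.cos(th))*.77,.083*np.sin(th)]))"
```

```text
time: 11.15
eef_pos: [0.4893, 0.2009, 0.0877]
tcp_rot: [0.341, 0.94, 0.0, -0.0]
contact_force: [-4.6, -0.3, 3.2]
opening: 0.113
finger_force: 19.9
t 11.15 pos [0.4893 0.2009 0.0877] yaw 50.14 tilt z [-1.e-04  4.e-04 -1.e+00] F [-4.64 -0.29  3.24] open 0.113 ff 19.9
tool shift mm [ -0.3 -42.1  72.3] rz -0.1 q [ 0.2   0.09  2.02  0.    1.02 -0.68]
[(np.int32(20), [254.2, 208.3])]
[259.44291895 240.77664757]
[257.9548915  226.02284531]
[254.16207998 208.18596934]
```

```bash
python3 -m creep '[{"x":0,"y":3.7,"z":-2.3,"rx":0,"ry":0,"rz":0,"grip":0},{"x":0,"y":3.8,"z":-2.1,"rx":0,"ry":0,"rz":0,"grip":0},{"x":0,"y":3.9,"z":-1.8,"rx":0,"ry":0,"rz":0,"grip":0},{"x":0,"y":4,"z":-1.5,"rx":0,"ry":0,"rz":0,"grip":0},{"x":0,"y":4.1,"z":-1.2,"rx":0,"ry":0,"rz":0,"grip":0},{"x":0,"y":4.2,"z":-1,"rx":0,"ry":0,"rz":0,"grip":0},{"x":0,"y":4.2,"z":-0.8,"rx":0,"ry":0,"rz":0,"grip":0},{"x":0,"y":4.3,"z":-0.6,"rx":0,"ry":0,"rz":0,"grip":0},{"x":0,"y":4.3,"z":-0.3,"rx":0,"ry":0,"rz":0,"grip":0},{"x":0,"y":4.3,"z":0,"rx":0,"ry":0,"rz":0,"grip":0}]' 20
python3 -c "
from h import *
plan([.4626,.1684,.0154],50.2)
S=cam('scene');print([b for b in blobs(red(S['color'])) if 215<b[1][0]<285])
A=np.array([.5065,.1318,.0645]);
for th in(np.pi/2,): print(proj(S,A+[.083*(1-np.cos(th))*.64,.083*(1-np.cos(th))*.77,.083*np.sin(th)]))"
```

```text
time: 12.03
eef_pos: [0.5156, 0.2321, 0.0987]
tcp_rot: [0.341, 0.94, 0.0, 0.0]
contact_force: [-2.5, 0.9, 0.5]
opening: 0.11
finger_force: 19.6
t 12.03 pos [0.5156 0.2321 0.0987] yaw 50.13 tilt z [ 1.e-04  2.e-04 -1.e+00] F [-2.47  0.95  0.51] open 0.11 ff 19.6
tool shift mm [ -0.2 -82.8  83.3] rz -0.1 q [ 0.24  0.16  1.93  0.    1.05 -0.63]
[(np.int32(17), [250.0, 193.0])]
[249.27141351 192.95059602]
```

```bash
python3 -m creep '[{"x":0,"y":0,"z":0,"rx":0,"ry":0,"rz":0,"grip":0},{"x":0,"y":0,"z":0,"rx":0,"ry":0,"rz":0,"grip":0},{"x":0,"y":0,"z":0,"rx":0,"ry":0,"rz":0,"grip":0},{"x":0,"y":0,"z":0,"rx":0,"ry":0,"rz":0,"grip":0},{"x":0,"y":0,"z":-1,"rx":0,"ry":0,"rz":0,"grip":0},{"x":0,"y":0,"z":-2,"rx":0,"ry":0,"rz":0,"grip":0},{"x":0,"y":0,"z":-3,"rx":0,"ry":0,"rz":0,"grip":0},{"x":0,"y":0,"z":-4,"rx":0,"ry":0,"rz":0,"grip":0},{"x":0,"y":0,"z":-5,"rx":0,"ry":0,"rz":0,"grip":0},{"x":0,"y":0,"z":-5,"rx":0,"ry":0,"rz":0,"grip":0}]' 100
python3 -m creep '[{"x":0,"y":0,"z":-5,"rx":0,"ry":0,"rz":0,"grip":0},{"x":0,"y":0,"z":-5,"rx":0,"ry":0,"rz":0,"grip":0},{"x":0,"y":0,"z":-5,"rx":0,"ry":0,"rz":0,"grip":0},{"x":0,"y":0,"z":-4,"rx":0,"ry":0,"rz":0,"grip":0},{"x":0,"y":0,"z":-2,"rx":0,"ry":0,"rz":0,"grip":0},{"x":0,"y":0,"z":0,"rx":0,"ry":0,"rz":0,"grip":0},{"x":0,"y":0,"z":0,"rx":0,"ry":0,"rz":0,"grip":0},{"x":0,"y":0,"z":0,"rx":0,"ry":0,"rz":0,"grip":0},{"x":0,"y":0,"z":0,"rx":0,"ry":0,"rz":0,"grip":0},{"x":0,"y":0,"z":0,"rx":0,"ry":0,"rz":0,"grip":0}]' 100
python3 -c "
from h import *
plan([.5156,.2321,.0987],50.2);print(ctrl.get_state()['wrist_torque'])
S=cam('scene');cv2.imwrite('pics/s6.png',cv2.resize(S['color'][150:280,190:320],None,fx=4.5,fy=4.5));print([b for b in blobs(red(S['color'])) if 215<b[1][0]<285],proj(S,[.5065+.083*.64,.1318+.083*.77,.147+ctrl.get_state()['eef_pos'][2]-.0987]))"
```

```text
time: 12.92
eef_pos: [0.5147, 0.2313, 0.1183]
tcp_rot: [0.341, 0.94, -0.001, -0.001]
contact_force: [-0.3, -0.9, -8.5]
opening: 0.078
finger_force: 97.5
time: 13.75
eef_pos: [0.5149, 0.2315, 0.1392]
tcp_rot: [0.341, 0.94, -0.0, -0.0]
contact_force: [0.2, -0.4, -7.6]
opening: 0.078
finger_force: 97.5
t 13.75 pos [0.5149 0.2315 0.1392] yaw 50.14 tilt z [-9.e-04 -3.e-04 -1.e+00] F [ 0.23 -0.43 -7.55] open 0.078 ff 97.5
tool shift mm [-0.2  0.9 40.5] rz -0.1 q [ 0.24  0.11  1.91 -0.    1.13 -0.63]
[0.10447095 0.26134205 0.02505813]
[(np.int32(23), [249.9, 181.0])] [248.87872551 180.78533768]
```

View pics/s6.png

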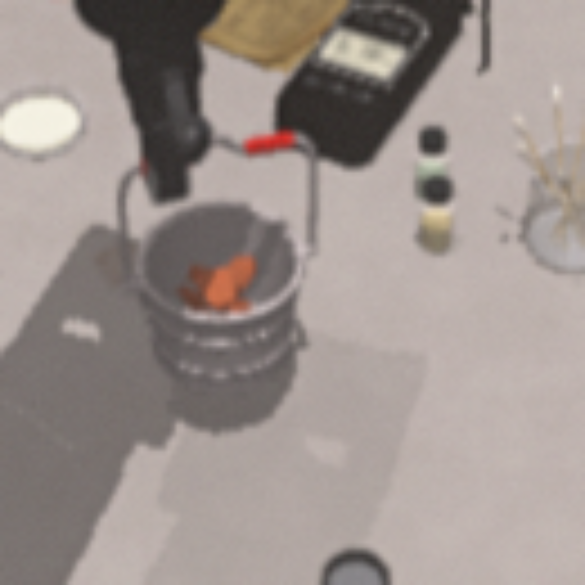

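The pail hangs level, with its sleeves at the expected height, and weighs about 7.7 N. Next I check the hook estimate against the pixels.

```bash
python3 -c "
from h import *
S,T=cam('scene'),cam('top')
sc,e=tri(S,(384.9,171),T,(348.3,171));print('screw',sc.round(4),e)
P={'scene':[],'top':[]}
for n,r in(('scene',S),('top',T)):
    b=[c for a,c in blobs(yel(r['color'])) if c[0]>300 and c[0]<410 and c[1]>150]
    for c in b: print(n,c,onz(r,*c,.02).round(4))
col=np.array([.645,-.0865]);x=np.array([.96,.28])
for nm,d,z in(('back',0,.26),('seat',.094,.249),('tip',.118,.272)):
    X=[*(col-d*x),z];print(nm,np.round(X,4),proj(S,X).round(1),proj(T,X).round(1))
for n,r,(u0,u1,v0,v1) in(('S',S,(366,388,196,226)),('T',T,(342,366,180,224))):
    g=r['color'][v0:v1:2,u0:u1].max(2);print(n,u0)
    for i,q in enumerate(g): print(v0+2*i,*q)"
```

```text
screw [ 0.6455 -0.0861  0.2928] [np.float64(0.3), np.float64(0.3)]
scene [384.9, 171.1] [ 0.9535 -0.0074  0.02  ]
scene [380.4, 192.2] [ 0.8653 -0.0316  0.02  ]
scene [346.1, 240.6] [ 0.6571 -0.0294  0.02  ]
scene [388.0, 250.5] [ 0.6853 -0.1294  0.02  ]
scene [334.3, 289.1] [ 0.5123 -0.0709  0.02  ]
scene [380.2, 300.7] [ 0.5417 -0.171   0.02  ]
back [ 0.645  -0.0865  0.26  ] [382.1 182.8] [346.  173.6]
seat [ 0.5548 -0.1128  0.249 ] [375.2 218.2] [355.3 207.3]
tip [ 0.5317 -0.1195  0.272 ] [375.5 219.1] [359.9 214.9]
S 366
196 193 191 188 190 185 146 83 62 61 57 59 80 132 208 223 168 117 85 57 55 57 53
198 189 191 191 193 190 162 118 106 110 103 82 84 159 222 211 122 64 58 62 60 66 65
200 191 191 193 192 181 134 107 111 114 108 78 110 197 230 194 125 104 105 103 130 181 145
202 191 193 192 189 164 120 111 112 111 93 76 130 211 221 154 110 106 106 124 184 220 167
204 192 189 191 181 138 109 111 111 105 78 100 182 224 207 131 103 108 108 154 213 174 143
206 189 192 190 176 124 109 112 113 101 68 113 202 224 174 119 108 108 126 185 218 167 139
208 187 190 184 145 112 111 113 107 78 82
[... 2244 characters left out ...]

210 144 141 141 142 139 135 136 138 144 147 146 139 137 158 165 153 156 161 164 163 161 160 162 162
212 145 146 143 142 143 140 134 135 144 148 148 147 140 134 140 149 154 157 160 163 162 164 162 163
214 145 145 146 144 143 143 141 140 141 143 144 147 144 134 119 111 119 136 157 162 163 163 162 161
216 143 145 147 146 147 148 146 143 137 142 145 146 148 144 143 132 123 144 164 154 160 164 166 162
218 144 146 145 147 145 146 145 146 148 145 143 144 141 142 144 145 143 139 149 164 164 161 162 165
220 146 148 146 144 149 147 147 147 147 145 146 144 137 141 179 195 184 164 151 158 163 165 167 164
222 145 145 147 148 149 147 148 146 147 144 145 144 143 169 206 216 211 195 160 158 164 167 165 166
```

```bash
python3 -m creep '[{"x":0,"y":0,"z":-3,"rx":0,"ry":0,"rz":0,"grip":0},{"x":0,"y":0,"z":-6,"rx":0,"ry":0,"rz":1,"grip":0},{"x":0,"y":0,"z":-9,"rx":0,"ry":0,"rz":2,"grip":0},{"x":0,"y":0,"z":-12,"rx":0,"ry":0,"rz":3,"grip":0},{"x":0,"y":0,"z":-12,"rx":0,"ry":0,"rz":4,"grip":0},{"x":0,"y":0,"z":-12,"rx":0,"ry":0,"rz":5,"grip":0},{"x":0,"y":0,"z":-12,"rx":0,"ry":0,"rz":5,"grip":0},{"x":0,"y":0,"z":-10,"rx":0,"ry":0,"rz":5,"grip":0},{"x":0,"y":0,"z":-8,"rx":0,"ry":0,"rz":4,"grip":0},{"x":0,"y":0,"z":-5,"rx":0,"ry":0,"rz":3,"grip":0}]' 100
python3 -c "
from h import *
plan([.4891,-.1006,.2300],16.1)"
```

```text
time: 14.73
eef_pos: [0.5161, 0.2319, 0.2311]
tcp_rot: [0.588, 0.809, 0.001, 0.001]
contact_force: [1.0, 0.7, -8.1]
opening: 0.083
finger_force: 97.6
t 14.73 pos [0.5161 0.2319 0.2311] yaw 17.91 tilt z [ 0.0034  0.001  -1.    ] F [ 1.01  0.73 -8.13] open 0.083 ff 97.6
tool shift mm [-308.1 -127.9    0.7] rz 1.8 q [ 0.24  0.02  1.82  0.    1.3  -0.07]
```

```bash
python3 -m creep '[{"x":-2,"y":-0.8,"z":0,"rx":0,"ry":0,"rz":1,"grip":0},{"x":-4,"y":-1.5,"z":0,"rx":0,"ry":0,"rz":0.5,"grip":0},{"x":-6,"y":-2.3,"z":0,"rx":0,"ry":0,"rz":0.5,"grip":0},{"x":-8,"y":-3,"z":0,"rx":0,"ry":0,"rz":0,"grip":0},{"x":-10,"y":-3.8,"z":0,"rx":0,"ry":0,"rz":0,"grip":0},{"x":-12,"y":-4.5,"z":0,"rx":0,"ry":0,"rz":0,"grip":0},{"x":-14,"y":-5.3,"z":0,"rx":0,"ry":0,"rz":0,"grip":0},{"x":-16,"y":-6,"z":0,"rx":0,"ry":0,"rz":0,"grip":0},{"x":-16,"y":-6,"z":0,"rx":0,"ry":0,"rz":0,"grip":0},{"x":-16,"y":-6,"z":0,"rx":0,"ry":0,"rz":0,"grip":0}]' 100
python3 -m creep '[{"x":-16,"y":-6,"z":0,"rx":0,"ry":0,"rz":0,"grip":0},{"x":-16,"y":-6,"z":0,"rx":0,"ry":0,"rz":0,"grip":0},{"x":-16,"y":-6,"z":0,"rx":0,"ry":0,"rz":0,"grip":0},{"x":-16,"y":-6,"z":0,"rx":0,"ry":0,"rz":0,"grip":0},{"x":-16,"y":-6,"z":0,"rx":0,"ry":0,"rz":0,"grip":0},{"x":-16,"y":-6,"z":0,"rx":0,"ry":0,"rz":0,"grip":0},{"x":-16,"y":-6,"z":0,"rx":0,"ry":0,"rz":0,"grip":0},{"x":-16,"y":-6,"z":0,"rx":0,"ry":0,"rz":0,"grip":0},{"x":-16,"y":-6,"z":0,"rx":0,"ry":0,"rz":0,"grip":0},{"x":-16,"y":-6,"z":0,"rx":0,"ry":0,"rz":0,"grip":0}]' 100
python3 -m creep '[{"x":-14,"y":-5.3,"z":0,"rx":0,"ry":0,"rz":0,"grip":0},{"x":-12,"y":-4.5,"z":0,"rx":0,"ry":0,"rz":0,"grip":0},{"x":-9,"y":-3.4,"z":0,"rx":0,"ry":0,"rz":0,"grip":0},{"x":-6,"y":-2.3,"z":0,"rx":0,"ry":0,"rz":0,"grip":0},{"x":-4,"y":-1.5,"z":0,"rx":0,"ry":0,"rz":0,"grip":0},{"x":-2,"y":-0.8,"z":0,"rx":0,"ry":0,"rz":0,"grip":0},{"x":-1,"y":-0.4,"z":0,"rx":0,"ry":0,"rz":0,"grip":0},{"x":0,"y":0,"z":0,"rx":0,"ry":0,"rz":0,"grip":0},{"x":0,"y":0,"z":0,"rx":0,"ry":0,"rz":0,"grip":0},{"x":0,"y":0,"z":0,"rx":0,"ry":0,"rz":0,"grip":0}]' 100
python3 -c "
from h import *
plan([.4891,-.1006,.2300],16.1)
p=ctrl.get_state()['eef_pos'];R=Ro.from_quat(ctrl.get_state()['tcp_rot']).as_matrix();print(ctrl.get_state()['wrist_torque'])
sl=p-R[:,0]*.002-R[:,2]*.049; A=sl-R[:,0]*.055
for n in('scene','top'):
    r=cam(n);print(n,'pred A',proj(r,A).round(1),'B',proj(r,sl).round(1),[b for b in blobs(red(r['color'])) if 270<b[1][0]<410])
    if n=='scene': cv2.imwrite('pics/s7.png',cv2.resize(r['color'][120:330,270:430],None,fx=3.5,fy=2.8*1.25))"
```

```text
time: 15.57
eef_pos: [0.5062, 0.1189, 0.2285]
tcp_rot: [0.601, 0.799, -0.0, 0.0]
contact_force: [0.0, -0.1, -8.0]
opening: 0.078
finger_force: 97.6
time: 16.4
eef_pos: [0.4926, -0.0514, 0.2286]
tcp_rot: [0.601, 0.799, -0.0, -0.0]
contact_force: [0.2, 0.0, -8.0]
opening: 0.078
finger_force: 97.6
time: 17.23
eef_pos: [0.4895, -0.1001, 0.2287]
tcp_rot: [0.601, 0.8, 0.0, -0.0]
contact_force: [-0.7, 0.7, -8.9]
opening: 0.08
finger_force: 97.6
t 17.23 pos [ 0.4895 -0.1001  0.2287] yaw 16.18 tilt z [ 0.e+00  3.e-04 -1.e+00] F [-0.66  0.75 -8.9 ] open 0.08 ff 97.6
tool shift mm [-0.3 -0.5 -1.3] rz 0.1 q [-0.41 -0.13  1.97  0.    1.3  -0.69]
[ 0.22360001 -0.02661171  0.03757031]
scene pred A [388.  233.8] B [358.1 227.1] [(np.int32(45), [388.8, 234.1])]
top pred A [374.  224.8] B [354.1 230.2] []
```

The top sleeve is within 1 px of prediction, so the pail is level and the wire has 12 mm of clearance over the hook's tip. I advance 60 mm over the hook.

```bash
python3 -m creep '[{"x":0,"y":2,"z":0,"rx":0,"ry":0,"rz":0,"grip":0},{"x":0,"y":4,"z":0,"rx":0,"ry":0,"rz":0,"grip":0},{"x":0.5,"y":6,"z":0,"rx":0,"ry":0,"rz":0,"grip":0},{"x":0.5,"y":8,"z":0,"rx":0,"ry":0,"rz":0,"grip":0},{"x":0,"y":9,"z":0,"rx":0,"ry":0,"rz":0,"grip":0},{"x":0,"y":9,"z":0,"rx":0,"ry":0,"rz":0,"grip":0},{"x":0,"y":8,"z":0,"rx":0,"ry":0,"rz":0,"grip":0},{"x":0,"y":6,"z":0,"rx":0,"ry":0,"rz":0,"grip":0},{"x":0,"y":4,"z":0,"rx":0,"ry":0,"rz":0,"grip":0},{"x":0,"y":3,"z":0,"rx":0,"ry":0,"rz":0,"grip":0}]' 100
python3 -m creep '[{"x":0,"y":1,"z":0,"rx":0,"ry":0,"rz":0,"grip":0},{"x":0,"y":0,"z":0,"rx":0,"ry":0,"rz":0,"grip":0},{"x":0,"y":0,"z":0,"rx":0,"ry":0,"rz":0,"grip":0},{"x":0,"y":0,"z":1,"rx":0,"ry":0,"rz":0,"grip":0},{"x":0,"y":0,"z":2,"rx":0,"ry":0,"rz":0,"grip":0},{"x":0,"y":0,"z":3,"rx":0,"ry":0,"rz":0,"grip":0},{"x":0,"y":0,"z":3,"rx":0,"ry":0,"rz":0,"grip":0},{"x":0,"y":0,"z":3,"rx":0,"ry":0,"rz":0,"grip":0},{"x":0,"y":0,"z":2,"rx":0,"ry":0,"rz":0,"grip":0},{"x":0,"y":0,"z":0,"rx":0,"ry":0,"rz":0,"grip":0}]' 100
python3 -c "
from h import *
plan([.5468,-.0840,.191],16.1)
p=ctrl.get_state()['eef_pos'];R=Ro.from_quat(ctrl.get_state()['tcp_rot']).as_matrix();print(ctrl.get_state()['wrist_torque'])
sl=p-R[:,0]*.002-R[:,2]*.049; A=sl-R[:,0]*.055
r=cam('scene');print('pred A',proj(r,A).round(1),[b for b in blobs(red(r['color'])) if 270<b[1][0]<410])"
```

```text
time: 18.17
eef_pos: [0.5465, -0.0831, 0.2286]
tcp_rot: [0.601, 0.799, 0.0, 0.0]
contact_force: [1.8, -0.0, -9.1]
opening: 0.079
finger_force: 97.6
time: 19.0
eef_pos: [0.5463, -0.0829, 0.2138]
tcp_rot: [0.601, 0.799, -0.0, -0.001]
contact_force: [1.0, -0.4, -8.4]
opening: 0.083
finger_force: 97.6
t 19.0 pos [ 0.5463 -0.0829  0.2138] yaw 16.14 tilt z [-1.5e-03  5.0e-04 -1.0e+00] F [ 0.99 -0.4  -8.42] open 0.083 ff 97.6
tool shift mm [-1.2  0.2 22.8] rz 0.0 q [-0.33  0.01  1.87  0.    1.27 -0.62]
[ 0.21364366  0.04767614 -0.04248506]
pred A [389.8 216.3] [(np.int32(39), [390.4, 216.7])]
```

```bash
python3 -m creep '[{"x":0,"y":0,"z":2,"rx":0,"ry":0,"rz":0,"grip":0},{"x":0,"y":0,"z":3,"rx":0,"ry":0,"rz":0,"grip":0},{"x":0,"y":0,"z":3,"rx":0,"ry":0,"rz":0,"grip":0},{"x":0,"y":0,"z":3,"rx":0,"ry":0,"rz":0,"grip":0},{"x":0,"y":0,"z":3,"rx":0,"ry":0,"rz":0,"grip":0},{"x":0,"y":0,"z":2,"rx":0,"ry":0,"rz":0,"grip":0},{"x":0,"y":0,"z":2,"rx":0,"ry":0,"rz":0,"grip":0},{"x":0,"y":0,"z":2,"rx":0,"ry":0,"rz":0,"grip":0},{"x":0,"y":0,"z":2,"rx":0,"ry":0,"rz":0,"grip":0},{"x":0,"y":0,"z":2,"rx":0,"ry":0,"rz":0,"grip":0}]' 100
python3 -m creep '[{"x":0,"y":0,"z":2,"rx":0,"ry":0,"rz":0,"grip":0},{"x":0,"y":0,"z":2,"rx":0,"ry":0,"rz":0,"grip":0},{"x":0,"y":0,"z":2,"rx":0,"ry":0,"rz":0,"grip":0},{"x":0,"y":0,"z":2,"rx":0,"ry":0,"rz":0,"grip":0},{"x":0,"y":0,"z":2,"rx":0,"ry":0,"rz":0,"grip":0},{"x":0,"y":0,"z":2,"rx":0,"ry":0,"rz":0,"grip":0},{"x":0,"y":0,"z":2,"rx":0,"ry":0,"rz":0,"grip":0},{"x":0,"y":0,"z":0,"rx":0,"ry":0,"rz":0,"grip":0},{"x":0,"y":0,"z":0,"rx":0,"ry":0,"rz":0,"grip":0},{"x":0,"y":0,"z":0,"rx":0,"ry":0,"rz":0,"grip":0}]' 100
python3 -c "
from h import *
F=[]
plan([.5468,-.0840,.136],16.1)
p=ctrl.get_state()['eef_pos'];R=Ro.from_quat(ctrl.get_state()['tcp_rot']).as_matrix();print(ctrl.get_state()['wrist_torque'])
sl=p-R[:,0]*.002-R[:,2]*.049; A=sl-R[:,0]*.055
r=cam('scene');print('pred A',proj(r,A).round(1),[b for b in blobs(red(r['color'])) if 270<b[1][0]<410])
cv2.imwrite('pics/s7.png',cv2.resize(r['color'][140:300,320:440],None,fx=3.7,fy=3.7))
print(ctrl.get_state()['contact_force'])"
```

```text
time: 19.88
eef_pos: [0.5465, -0.0831, 0.1906]
tcp_rot: [0.601, 0.799, -0.0, -0.0]
contact_force: [-0.6, -0.4, -8.6]
opening: 0.078
finger_force: 97.7
time: 20.72
eef_pos: [0.5466, -0.0832, 0.1768]
tcp_rot: [0.601, 0.799, -0.0, -0.0]
contact_force: [-0.6, 0.2, -6.7]
opening: 0.079
finger_force: 97.9
t 20.72 pos [ 0.5466 -0.0832  0.1768] yaw 16.13 tilt z [-5.e-04 -3.e-04 -1.e+00] F [-0.56  0.24 -6.67] open 0.079 ff 97.9
tool shift mm [-0.8  0.  40.8] rz 0.0 q [-0.33  0.04  1.9  -0.    1.2  -0.62]
[ 0.07100809  0.21793001 -0.02766904]
pred A [386.6 228.7] [(np.int32(33), [387.0, 229.1])]
[-0.79657681 -0.83707018 -7.30261749]
```

View pics/s7.png

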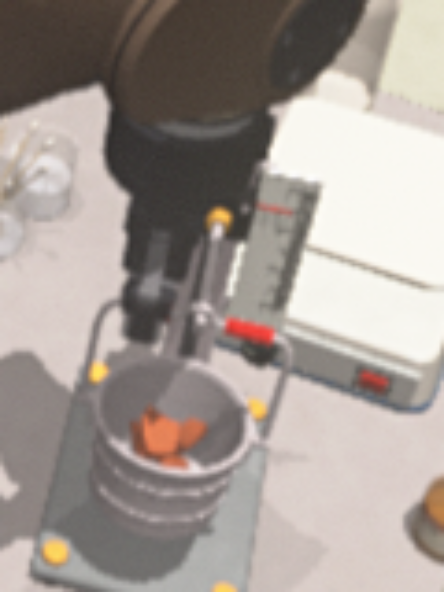

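The hook sits in the kink, the pail is over the base, and the scale pointer at about (394,197) has moved down. The force is falling, so I keep sinking at about 24 mm/s.

```bash
python3 -m creep '[{"x":0,"y":0,"z":1,"rx":0,"ry":0,"rz":0,"grip":0},{"x":0,"y":0,"z":2,"rx":0,"ry":0,"rz":0,"grip":0},{"x":0,"y":0,"z":2,"rx":0,"ry":0,"rz":0,"grip":0},{"x":0,"y":0,"z":2,"rx":0,"ry":0,"rz":0,"grip":0},{"x":0,"y":0,"z":2,"rx":0,"ry":0,"rz":0,"grip":0},{"x":0,"y":0,"z":2,"rx":0,"ry":0,"rz":0,"grip":0},{"x":0,"y":0,"z":2,"rx":0,"ry":0,"rz":0,"grip":0},{"x":0,"y":0,"z":2,"rx":0,"ry":0,"rz":0,"grip":0},{"x":0,"y":0,"z":2,"rx":0,"ry":0,"rz":0,"grip":0},{"x":0,"y":0,"z":2,"rx":0,"ry":0,"rz":0,"grip":0}]' 100
python3 -m creep '[{"x":0,"y":0,"z":2,"rx":0,"ry":0,"rz":0,"grip":0},{"x":0,"y":0,"z":2,"rx":0,"ry":0,"rz":0,"grip":0},{"x":0,"y":0,"z":2,"rx":0,"ry":0,"rz":0,"grip":0},{"x":0,"y":0,"z":2,"rx":0,"ry":0,"rz":0,"grip":0},{"x":0,"y":0,"z":2,"rx":0,"ry":0,"rz":0,"grip":0},{"x":0,"y":0,"z":1,"rx":0,"ry":0,"rz":0,"grip":0},{"x":0,"y":0,"z":0,"rx":0,"ry":0,"rz":0,"grip":0},{"x":0,"y":0,"z":0,"rx":0,"ry":0,"rz":0,"grip":0},{"x":0,"y":0,"z":0,"rx":0,"ry":0,"rz":0,"grip":0},{"x":0,"y":0,"z":0,"rx":0,"ry":0,"rz":0,"grip":0}]' 100
cat > look.py <<'E'
from h import *
F=[];G=[]
for k in range(6):
    r=cam('scene');s=ctrl.get_state();F.append(s['contact_force']);G.append(s['wrist_torque'])
print('F',np.mean(F,0).round(2),'T',np.mean(G,0).round(3),'std',np.std(F,0).round(2),'z',s['eef_pos'])
R=Ro.from_quat(s['tcp_rot']).as_matrix();sl=s['eef_pos']-R[:,0]*.002-R[:,2]*.049; A=sl-R[:,0]*.055
h=cv2.cvtColor(r['color'],cv2.COLOR_BGR2HSV);m=((h[...,0]<8)|(h[...,0]>172))&(h[...,1]>70)
print('pred A',proj(r,A).round(1),[b for b in blobs(m,3) if 380<b[1][0]<405 and 180<b[1][1]<270],time:=s['time'])
E
python3 look.py
```

```text
time: 21.6
eef_pos: [0.5472, -0.0831, 0.1579]
tcp_rot: [0.601, 0.799, 0.0, 0.001]
contact_force: [0.5, -0.1, -2.9]
opening: 0.08
finger_force: 98.3
time: 22.43
eef_pos: [0.5472, -0.0831, 0.1471]
tcp_rot: [0.601, 0.799, 0.0, 0.001]
contact_force: [1.7, 0.4, -1.0]
opening: 0.081
finger_force: 98.4
F [ 0.38 -1.16 -1.97] T [-0.104 -0.024  0.01 ] std [0.34 0.4  0.64] z [ 0.54672024 -0.08317936  0.14679146]
pred A [383.9 238.3] [(np.int32(16), [390.8, 205.8]), (np.int32(72), [384.7, 237.8])] 22.7333
```

```bash
python3 -m creep '[{"x":-0.3,"y":0,"z":1,"rx":0,"ry":0,"rz":0,"grip":0},{"x":-0.3,"y":0,"z":1.5,"rx":0,"ry":0,"rz":0,"grip":0},{"x":-0.3,"y":0,"z":2,"rx":0,"ry":0,"rz":0,"grip":0},{"x":-0.1,"y":0,"z":2,"rx":0,"ry":0,"rz":0,"grip":0},{"x":0,"y":0,"z":1.5,"rx":0,"ry":0,"rz":0,"grip":0},{"x":0,"y":0,"z":1,"rx":0,"ry":0,"rz":0,"grip":0},{"x":0,"y":0,"z":0,"rx":0,"ry":0,"rz":0,"grip":0},{"x":0,"y":0,"z":0,"rx":0,"ry":0,"rz":0,"grip":0},{"x":0,"y":0,"z":0,"rx":0,"ry":0,"rz":0,"grip":0},{"x":0,"y":0,"z":0,"rx":0,"ry":0,"rz":0,"grip":0}]' 100
sed -i 's/range(6)/range(12)/' look.py; python3 look.py
```

```text
time: 23.57
eef_pos: [0.5469, -0.0837, 0.1377]
tcp_rot: [0.601, 0.799, 0.0, -0.0]
contact_force: [-0.6, 3.8, -0.1]
opening: 0.079
finger_force: 98.6
F [-0.88  2.83 -0.25] T [ 0.467  0.102 -0.001] std [0.48 0.41 0.63] z [ 0.54690727 -0.08402591  0.13767685]
pred A [383.6 241.3] [(np.int32(17), [390.3, 208.5]), (np.int32(62), [384.0, 241.1])] 24.1667
```

```bash
python3 -m creep '[{"x":0.2,"y":0,"z":0.3,"rx":0,"ry":0,"rz":0,"grip":0},{"x":0.2,"y":0,"z":0.4,"rx":0,"ry":0,"rz":0,"grip":0},{"x":0.2,"y":0,"z":0.4,"rx":0,"ry":0,"rz":0,"grip":0},{"x":0.1,"y":0,"z":0.4,"rx":0,"ry":0,"rz":0,"grip":0},{"x":0,"y":0,"z":0,"rx":0,"ry":0,"rz":0,"grip":0},{"x":0,"y":0,"z":0,"rx":0,"ry":0,"rz":0,"grip":0},{"x":0,"y":0,"z":0,"rx":0,"ry":0,"rz":0,"grip":0},{"x":0,"y":0,"z":0,"rx":0,"ry":0,"rz":0,"grip":0},{"x":0,"y":0,"z":0,"rx":0,"ry":0,"rz":0,"grip":0},{"x":0,"y":0,"z":0,"rx":0,"ry":0,"rz":0,"grip":0}]' 100
sed -i 's/range(12)/range(16)/' look.py; python3 look.py
```

```text
time: 25.0
eef_pos: [0.547, -0.0837, 0.1363]
tcp_rot: [0.601, 0.799, -0.0, 0.0]
contact_force: [-0.6, -0.6, -1.0]
opening: 0.075
finger_force: 98.6
F [ 0.1  -1.03 -0.1 ] T [-0.175  0.018 -0.008] std [0.61 0.5  0.45] z [ 0.54694672 -0.08349135  0.13629807]
pred A [383.2 241.6] [(np.int32(13), [390.0, 209.0]), (np.int32(62), [383.8, 241.5])] 25.8
```

```bash
python3 -m creep '[{"x":-0.25,"y":0,"z":0.3,"rx":0,"ry":0,"rz":0,"grip":0},{"x":0,"y":0,"z":0,"rx":0,"ry":0,"rz":0,"grip":0},{"x":0,"y":0,"z":0,"rx":0,"ry":0,"rz":0,"grip":0},{"x":0,"y":0,"z":0,"rx":0,"ry":0,"rz":0,"grip":0},{"x":0,"y":0,"z":0,"rx":0,"ry":0,"rz":0,"grip":0},{"x":0,"y":0,"z":0,"rx":0,"ry":0,"rz":0,"grip":0},{"x":0,"y":0,"z":0,"rx":0,"ry":0,"rz":0,"grip":0},{"x":0,"y":0,"z":0,"rx":0,"ry":0,"rz":0,"grip":0},{"x":0,"y":0,"z":0,"rx":0,"ry":0,"rz":0,"grip":0},{"x":0,"y":0,"z":0,"rx":0,"ry":0,"rz":0,"grip":0}]' 20
python3 look.py
```

```text
time: 26.63
eef_pos: [0.5469, -0.0835, 0.1359]
tcp_rot: [0.601, 0.799, 0.0, -0.0]
contact_force: [0.1, -1.0, -0.7]
opening: 0.077
finger_force: 98.6
F [ 0.25 -0.71 -0.13] T [-0.115  0.004 -0.006] std [0.54 0.58 0.51] z [ 0.54690444 -0.08354094  0.13593416]
pred A [383.2 241.7] [(np.int32(17), [389.1, 208.8]), (np.int32(61), [384.0, 241.7])] 27.4333
```

```bash
python3 -m creep '[{"x":0,"y":0,"z":0,"rx":0,"ry":0,"rz":0,"grip":0.085},{"x":0,"y":0,"z":0,"rx":0,"ry":0,"rz":0,"grip":0.095},{"x":0,"y":0,"z":0,"rx":0,"ry":0,"rz":0,"grip":0.105},{"x":0,"y":0,"z":0,"rx":0,"ry":0,"rz":0,"grip":0.115},{"x":0,"y":0,"z":0,"rx":0,"ry":0,"rz":0,"grip":0.125},{"x":0,"y":0,"z":0,"rx":0,"ry":0,"rz":0,"grip":0.14},{"x":0,"y":0,"z":0,"rx":0,"ry":0,"rz":0,"grip":0.17},{"x":0,"y":0,"z":0,"rx":0,"ry":0,"rz":0,"grip":0.21},{"x":0,"y":0,"z":0,"rx":0,"ry":0,"rz":0,"grip":0.25},{"x":0,"y":0,"z":0,"rx":0,"ry":0,"rz":0,"grip":0.3}]' 20
sed -i 's/range(16)/range(8)/' look.py; python3 look.py
```

```text
time: 28.27
eef_pos: [0.5469, -0.0835, 0.1359]
tcp_rot: [0.601, 0.799, 0.0, -0.0]
contact_force: [-0.2, 0.0, 0.2]
opening: 0.3
finger_force: 0.0
F [ 0.3  -0.22  0.31] T [0.002 0.    0.022] std [0.45 0.41 0.21] z [ 0.54692085 -0.0835847   0.13593545]
pred A [383.2 241.7] [(np.int32(13), [389.4, 209.2]), (np.int32(61), [383.6, 241.9])] 28.6667
```

```bash
python3 -m creep '[{"x":0,"y":0,"z":-2,"rx":0,"ry":0,"rz":0,"grip":0.35},{"x":0,"y":0,"z":-4,"rx":0,"ry":0,"rz":0,"grip":0.35},{"x":0,"y":0,"z":-6,"rx":0,"ry":0,"rz":0,"grip":0.35},{"x":0,"y":0,"z":-8,"rx":0,"ry":0,"rz":0,"grip":0.35},{"x":0,"y":0,"z":-12,"rx":0,"ry":0,"rz":0,"grip":0.35},{"x":0,"y":0,"z":-16,"rx":0,"ry":0,"rz":0,"grip":0.35},{"x":0,"y":0,"z":-20,"rx":0,"ry":0,"rz":0,"grip":0.35},{"x":0,"y":0,"z":-20,"rx":0,"ry":0,"rz":0,"grip":0.35},{"x":0,"y":0,"z":-20,"rx":0,"ry":0,"rz":0,"grip":0.35},{"x":0,"y":0,"z":-12,"rx":0,"ry":0,"rz":0,"grip":0.35}]'
python3 look.py
python3 -m creep '[{"x":0,"y":0,"z":0,"rx":0,"ry":0,"rz":0,"grip":0.35},{"x":0,"y":0,"z":0,"rx":0,"ry":0,"rz":0,"grip":0.35},{"x":0,"y":0,"z":0,"rx":0,"ry":0,"rz":0,"grip":0.35},{"x":0,"y":0,"z":0,"rx":0,"ry":0,"rz":0,"grip":0.35},{"x":0,"y":0,"z":0,"rx":0,"ry":0,"rz":0,"grip":0.35},{"x":0,"y":0,"z":0,"rx":0,"ry":0,"rz":0,"grip":0.35},{"x":0,"y":0,"z":0,"rx":0,"ry":0,"rz":0,"grip":0.35},{"x":0,"y":0,"z":0,"rx":0,"ry":0,"rz":0,"grip":0.35},{"x":0,"y":0,"z":0,"rx":0,"ry":0,"rz":0,"grip":0.35},{"x":0,"y":0,"z":0,"rx":0,"ry":0,"rz":0,"grip":0.35}]'
python3 - <<'E'
from h import *
import time
for k in range(10):
    r=cam('scene');h=cv2.cvtColor(r['color'],cv2.COLOR_BGR2HSV);m=((h[...,0]<6)|(h[...,0]>174))&(h[...,1]>150)&(h[...,2]>90)
    if k%3==0: print([(int(a),c) for a,c in blobs(m,8) if 340<c[0]<400 and 200<c[1]<270])
R=Ro.from_euler('z',16.1,degrees=True).as_matrix()
seat=np.array([.555,-.1123,.249-.0545])
for s in(1,-1): print(proj(r,seat+R@[0,s*.0275,-.009]).round(1))
E
```

```text
time: 29.5
eef_pos: [0.548, -0.0839, 0.2602]
tcp_rot: [0.601, 0.799, 0.001, 0.002]
contact_force: [0.4, 0.7, 0.8]
opening: 0.349
finger_force: 0.0
F [ 0.14 -0.02  0.32] T [ 0.004 -0.002  0.01 ] std [0.47 0.4  1.04] z [ 0.54614299 -0.08334451  0.25414116]
pred A [394. 202.] [(np.int32(14), [389.4, 209.1]), (np.int32(63), [384.0, 241.7])] 29.9
time: 30.73
eef_pos: [0.5469, -0.0836, 0.2559]
tcp_rot: [0.601, 0.799, -0.0, -0.0]
contact_force: [0.6, -0.0, -0.8]
opening: 0.348
finger_force: 0.0
[(40, [357.2, 235.8]), (36, [383.8, 241.8])]
[(39, [357.4, 235.8]), (37, [383.7, 241.8])]
[(39, [357.4, 235.8]), (37, [383.7, 241.8])]
[(39, [357.4, 235.8]), (38, [383.6, 241.8])]
[356.7 235.6]
[383.4 241.7]
```

Both sleeves sit within 0.7 px of the seated prediction and hold still over repeated frames, so the pail is hanging level. Nothing touches it, so I hand the job in.

```bash
python3 -c "
from plant import sign_off
print(sign_off())"
```

```text
the job is handed in; nothing more can be done
None
```

The pail hangs level and still on the balance hook with the bail's kink seated, about 55 mm down (roughly 8.3 N, so about 0.84 kg); I let go once the measured vertical force was near zero, and handed the job in at about 31 s.

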